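# Close the weigh check: zero and prove the dial scale, samples back to their slots

## Robot

A 6-joint arm with a two-finger parallel gripper is mounted at the origin on the work surface. World frame = base frame: x ahead of the robot, y to its left, z up, the work surface at z = 0. Lengths are in m, angles in rad, forces in N, time in s.
With the tool pointing down it reaches from about 0.25 to 0.775 m from the base axis. Payload 4 kg.
Tool frame: the origin (TCP) lies on the centre line of the jaws, within the pads' length; the fingertips stand robot.tips_ahead ahead of it and the grasp point (between the pads) lies 8 mm behind it (robot.tips_ahead is the distance from the TCP to the fingertips, in m); z points along the fingers, y is the line along which they close (so a half turn about z gives the same grasp; the last joint's range is limited). The gripper opens to 94 mm and grips with 3 to 60 N. Pads are 16 mm wide; open, the fingers measure 119 mm over their backs; the gripper's body (75 mm by 177 mm) begins 78 mm behind the grasp point.
Start: joints at [1.242, 0.087, 1.371, -0, 1.684, -0.103], TCP at [0.123, 0.536, 0.217] pointing down, gripper open.
Joint ranges: [-3.1, 3.1], [-0.76, 2.03], [0.27, 2.55], [-1.08, 4.22], [0.17, 2.65], [-2.57, 2.57]. Speed limits (rad/s): [2.79, 2.79, 3.14, 3.14, 3.14, 3.14].

## Interface

Orientations are given as [roll, pitch, yaw] about the fixed x, y, z axes, in that order (R = Rz(yaw) Ry(pitch) Rx(roll)).
In Python, from bench import robot, snapshot, close_job, spotter gives the robot as it stands. The module is installed in compiled form; this text tells all that it offers.
- The arm moves only by the tool servo_tool, never from a script. Its argument "commands" is one flat list of numbers, 7 for each row, row after row: the shift along the tool's x, y, z in m, then the turn, a rotation vector about the tool's x, y, z in degrees, then the finger opening in m, from 0 to 0.094. In form: [x, y, z, ax, ay, az, grip, x, y, z, ax, ay, az, grip, ...]. A call has 1 to 10 rows; each row is the pose to reach, as a shift and turn from the pose commanded when the call began, along the tool's axes at that moment; what a row does not reach only later rows make up. A row lasts 1/8 s, in which the tool goes at most 62.5 mm and 10.7 degrees, less where a joint would pass 70% of its speed; a pose out of reach is approached as far as the arm can. A call with a gripper value outside its range is refused whole. The fingers move at their own pace and stop on an object; the grip force is fixed at half the most. Time passes only in rows, so rows that repeat a pose let the fingers close. It gives the time, the measured TCP pose, the force, the opening and the grip force at its end, in the units of the state.
- robot.get_obs(): the state, without advancing time (a new reading comes with each control period).
- snapshot(name): name is "side" or "top" or "wrist"; returns a dict with "img" (420x560x3 uint8, blue, green, red), "camera_matrix" (3x3 intrinsics, pixels), "extrinsics" (4x4, takes a point from camera to world coordinates); the wrist camera has in their place "hand_eye" (4x4, takes a point from camera to tool coordinates, whose origin is the TCP and whose axes are the flange's). Camera axes: x right, y down, z forward; pixel columns grow to the right and rows downward; lengths in m; the calibration is good to about 2 mm. A picture is of the moment at which its call begins: read the wrist's pose just before it. There is no depth.
- close_job(): hands the job in; it is judged then, once.
Trained networks look in a picture, given as the dict that the camera call returned (one of the last four; its "shot" number tells which), for a name from the list of things; names that differ only in an ending like _2 or _b are one class to them, and where a whole thing is asked for, a point or a joint stands for the part that bears it (a point fixed in the world has none). Each returns a list of dicts, best first, with "conf" (0 to 1); they miss things now and then, are a little off and sometimes report something else, mostly with a low value. They report only what shows in the picture. A call takes as long as a camera call. They do not tell look-alikes from the thing itself.
- spotter.trace(name, picture): "region" (420x560 bool, what is visible of it) and "box" ([left, top, width, height] in pixels, round what is visible of it).
The state is a dict: "time": time; "joint_positions": joint angles; "qvel": joint speeds; "joint_torque": joint torques, N m; "tool_pos": TCP position; "ee_rot": TCP orientation; "wrist_force": force on the tool from outside, world axes, zero at the start; "wrist_torque": the same for the moment, N m; "width": finger opening in m; "finger_force": force on a finger pad.
Only numpy, scipy, OpenCV 4.12 (cv2) and the standard library are available. Lean on these libraries where they do the work, as an engineer would, in place of code of your own. Each camera call takes 0.05 s, during which the arm holds its last target. There are 200 camera calls.

## Task

The weigh check at the packing bench is over. Put every painted sample fitting and the black-handled plug gauge that lies about back, lying in the tray slot that has labels of its own colour, and with nothing on the pan turn the black zero knob until the needle points at the red zero mark. With the scale zeroed, prove it: take the white-ringed check weight from its white-labelled slot, set it down gently alone on the pan, let go of it for two seconds while the green mark comes round to the needle, then stand it back in its slot, so that the scale is left empty and at zero; do not disturb the tape roll.

Things in the scene. Friction and masses are not known exactly. Their poses are not given: they have to be found in the camera images.
- valve: Sample non-return valve: straight brass body 84 mm long, octagonal ends 38 mm across flats (the same all along for gripping), with a BLUE painted ring at one end, about 0.32 kg. Origin: the middle, on its axis (19 mm above what it lies on); x along its axis. Starts on the scale pan. None if absent from this start.
- union: Sample straight union: brass, 90 mm long, octagonal ends 38 mm across flats, wider middle nut 40 mm across flats (26 mm long), RED painted ring at one end, about 0.34 kg. Origin: the middle, on its axis (20 mm above what it lies on); x along its axis. Starts on the scale pan. None if absent.
- elbow: Sample elbow union: brass L lying flat, outline 67 x 63 mm, 34 mm thick, 0.27 kg, GREEN ring on its second arm. Origin: middle of the outline, 17 mm above what it lies on; z up. Arm axes cross at x -17, y -14.5 mm; first arm runs 50 mm along +x (nut, 34 mm across flats, on its last 28 mm: best grip at x +17, y -14.5 mm, fingers closing along y), second 46 mm along +y. None if absent.
- ballvalve: Sample ball valve: straight brass body 76 mm long, 36 mm across flats, YELLOW ring and lever, 0.33 kg. Origin: middle, on its axis (18 mm above what it lies on); x along the axis, z up through the stem. Rigid lever 14 mm wide, 26 to 33 mm above the axis, along x from -7 to +71 mm; the fingers pass beside it to grip the body's middle, closing along y. None if absent.
- weight: Half-kilo brass check weight with a WHITE painted ring: upright cylinder 44 mm diameter, 38 mm high, with a neck and on top a round grip knob 22 mm diameter from 46 to 62 mm above the underside. Origin: centre of its underside; z up. Always present; starts standing in its own slot.
- slot_valve: Wooden storage slot with BLUE labels (on its two end walls), 118 x 84 mm, fixed on the tray. Origin: centre of its underside; x along its length, z up. The pocket is 92 x 46 mm, centred; its floor lies 8 mm above the origin and its walls rise 7 mm above that floor; the side walls are cut away over the middle 40 mm for the fingers.
- slot_union: Wooden storage slot with RED labels (on its two end walls), 118 x 84 mm, fixed on the tray. Origin: centre of its underside; x along its length, z up. The pocket is 98 x 48 mm, centred; its floor lies 8 mm above the origin and its walls rise 7 mm above that floor; the side walls are cut away over the middle 40 mm for the fingers.
- slot_elbow: Wooden storage slot with GREEN labels (on its two end walls), 118 x 84 mm, fixed on the tray. Origin: centre of its underside; x along its length, z up. The pocket is 74 x 71 mm, centred; its floor lies 8 mm above the origin and its walls rise 7 mm above that floor. The elbow's x axis lies along the slot's x, either way round.
- slot_ballvalve: Wooden storage slot with YELLOW labels (on its two end walls), 118 x 84 mm, fixed on the tray. Origin: centre of its underside; x along its length, z up. The pocket is 84 x 44 mm, centred; its floor lies 8 mm above the origin and its walls rise 7 mm above that floor; the side walls are cut away over the middle 40 mm for the fingers.
- slot_gauge: Wooden storage slot with BLACK labels (on its two end walls), 118 x 84 mm, fixed on the tray. Origin: centre of its underside; x along its length, z up. The pocket is 108 x 36 mm, centred; its floor lies 8 mm above the origin and its walls rise 7 mm above that floor; the side walls are cut away over the middle 40 mm for the fingers.
- slot_weight: Wooden storage slot with WHITE labels (on its two end walls), 118 x 84 mm, fixed on the tray. Origin: centre of its underside; x along its length, z up. The pocket is 52 x 52 mm, centred; its floor lies 8 mm above the origin and its walls rise 7 mm above that floor; the weight stands upright in it.
- gauge: Steel thread plug gauge: 100 mm long, a threaded steel end 26 mm diameter and 25 mm long at each end, BLACK handle between them 20 mm thick and 50 mm long (grip it there), 0.25 kg. Origin: the middle, on its axis (13 mm above what it lies on); x along its axis. None if absent.
- tape: Roll of packing tape lying flat on the cart, 104 mm diameter, 48 mm high. Origin: centre of its underside. Leave it alone.
- tray: Plywood tray, 262 x 284 mm, 10 mm thick, fixed; carries the six slots in two rows of three (124 mm apart along its x, 90 mm along its y), in an order that changes from start to start. Origin: centre of its underside.
- scale: Dial weighing scale, fixed: grey case 330 x 190 mm, deck 45 mm high; the dial and the black zero knob on the end toward the robot (-x), the steel pan over the other end. Origin: centre of its underside; x along its length, z up. Gripping the case is never needed.
- pan_top (a point): Centre of the pan's top face, 62 mm above the cart when empty. The pan is 150 mm along the scale's x and 180 mm along its y, with a rim 4 mm high. It sinks on its spring, 12 mm for each kg, and rises again when unloaded.
- pan (a joint): How far the pan has sunk (m): 0 when empty, 0.006 under the check weight alone; stop at 0.016.
- knob_top (a point): Centre of the top face of the black round zero knob, on its vertical axis, 83 mm above the cart. The knob is 38 mm diameter, 28 mm high (its underside 10 mm above the deck). Friction about 0.03 N m.
- zero_knob (a joint): Turn of the zero knob (rad), growing clockwise seen from above, limits 0 to 5.5. One rad clockwise moves the needle 0.25 rad clockwise. At the start it stands 1.2 to 3.0 rad short of (anticlockwise from) the setting that zeroes the empty scale.
- needle_tip (a point): Point near the end of the black needle, 48 mm from the dial's centre. The needle lies flat under the glass and is moved by the zero knob only.
- zero_mark (a point): The red zero mark on the white dial disc, 48 mm from the dial's centre, at the height of the needle. The disc turns with the load under the needle (anticlockwise seen from above, 2.4 rad for 0.5 kg); with the pan empty the red mark lies on the dial's +x side, toward the pan.
- half_mark (a point): The green half-kilo mark on the dial disc, 2.4 rad clockwise from the zero mark, 48 mm from the dial's centre; turns with the disc.
- dial_centre (a point): Centre of the dial, where needle and disc turn. The bezel is 130 mm diameter, its top 58 mm above the cart.
Things that resemble listed ones, but are neither listed nor needed, are in the scene too. What is shaped like the elbow but pink or purple is not meant. Of the things that look like the gauge, the smaller one is meant.

How it is judged:
By the outcome, as a careful person would: the job done as asked, in the order asked, and still so for the second after the job is handed in, with the robot touching nothing.
Of valve, union, elbow, ballvalve, gauge only 2 to 4 are there at a start; the rules pass over those that are not, and their reading is None.
At some moment in a run one of elbow, gauge may be knocked a few centimetres aside while the robot is not near it.
It also fails if it takes over 210 s, if anything falls off the work surface, if the arm or the gripper's body presses on something with over 40 N, if the wrist force passes 120 N, or if a joint passes its speed limit or range.

## Working session

There is one attempt and no reset: what is moved stays moved. The work goes in short steps, Python scripts to look and compute and a tool call to move; the robot and the scene stay as the last step left them, time stands still between calls to the robot, and variables do not carry over. Pictures are saved under pics/ and viewed, at most 14 in all, crops included, and the job is handed in when it is done.

Besides the shell and the picture viewer there is one more tool, called as name(argument=value, ...) on one line, values as JSON. servo_tool: Moves the arm, as the interface text tells. Its arguments: {"type":"object","properties":{"commands":{"type":"array","items":{"type":"number"}}},"required":["commands"]}

```bash
mkdir -p pics
cat > h.py <<'E'
import numpy as np, cv2
from bench import robot, snapshot, spotter
from scipy.spatial.transform import Rotation as R
def T_tool():
    o=robot.get_obs(); T=np.eye(4); T[:3,:3]=R.from_euler('xyz',o['ee_rot']).as_matrix(); T[:3,3]=o['tool_pos']; return T
def shot(n):
    T=T_tool(); s=snapshot(n); s['E']=T@s['hand_eye'] if n=='wrist' else np.array(s['extrinsics']); return s
def ray(s,u,v,z):
    K=np.array(s['camera_matrix']);d=s['E'][:3,:3]@np.linalg.solve(K,[u,v,1.]);o=s['E'][:3,3]
    return o+d*(z-o[2])/d[2]
def proj(s,p):
    q=np.linalg.inv(s['E'])@np.append(p,1); q=np.array(s['camera_matrix'])@q[:3]; return q[:2]/q[2]
def rel(p,yaw=None):
    """tool-frame shift to world point p from current pose"""
    T=T_tool(); return T[:3,:3].T@(np.array(p)-T[:3,3])
E
python3 - <<'E'
from h import *
o=robot.get_obs()
for k,v in o.items(): print(k,np.round(v,3))
print(robot.tips_ahead)
names="valve union elbow ballvalve weight gauge tape slot_valve slot_union slot_elbow slot_ballvalve slot_gauge slot_weight scale pan zero_knob tray needle_tip".split()
for c in ('top','side'):
    s=shot(c); cv2.imwrite(f'pics/{c}0.png',s['img']); print(c,np.round(s['E'],3).tolist(),np.round(s['camera_matrix'],1).tolist())
    for n in names:
        for r in spotter.trace(n,s):
            m=r['region']; ys,xs=np.nonzero(m)
            print(n,round(r['conf'],2),r['box'],xs.mean().round(1),ys.mean().round(1),m.sum(), np.round(ray(s,xs.mean(),ys.mean(),0.03),3))
E
```

```text
time 0.0
joint_positions [ 1.242  0.088  1.372 -0.     1.684 -0.103]
qvel [-0.001  0.002  0.     0.001 -0.    -0.002]
joint_torque [ 0.0000e+00 -3.4017e+01 -3.0244e+01  7.2000e-02  3.3000e-02 -0.0000e+00]
tool_pos [0.123 0.536 0.215]
ee_rot [-3.139 -0.     2.916]
wrist_force [ 0.6    0.062 -0.318]
wrist_torque [ 0.016  0.024 -0.005]
finger_force 0.0
width 0.094
0.011
top [[-0.057, -0.971, 0.23, 0.271], [-0.998, 0.056, -0.014, -0.116], [0.001, -0.231, -0.973, 1.118], [0.0, 0.0, 0.0, 1.0]] [[417.8, 0.0, 280.9], [0.0, 417.8, 205.2], [0.0, 0.0, 1.0]]
elbow 0.93 [216.8, 154.5, 26.9, 24.8] 232.9 162.6 407 [ 0.656 -0.007  0.03 ]
elbow 0.73 [204.8, 190.0, 20.9, 30.7] 214.7 205.2 422 [0.538 0.045 0.03 ]
elbow 0.69 [166.8, 110.4, 29.5, 20.5] 181.0 120.4 395 [0.789 0.134 0.03 ]
weight 0.65 [317.5, 182.4, 21.0, 21.1] 326.2 190.7 274 [ 0.561 -0.256  0.03 ]
gauge 0.85 [206.5, 234.1, 38.6, 14.4] 225.8 242.3 325 [0.437 0.018 0.03 ]
gauge 0.63 [113.6, 297.6, 21.1, 50.9] 121.3 322.9 670 [0.248 0.285 0.03 ]
gauge 0.54 [276.9, 214.8, 31.5, 43.1] 292.5 237.0 1380 [ 0.441 -0.157  0.03 ]
tape 0.73 [415.0, 
[... 2395 characters left out ...]
58.2, 52.5, 29.6] 264.4 273.0 1246 [ 0.434 -0.267  0.03 ]
slot_ballvalve 0.95 [296.6, 276.7, 58.5, 33.3] 325.1 293.1 1489 [ 0.549 -0.366  0.03 ]
slot_gauge 0.84 [282.7, 233.5, 52.0, 28.3] 306.9 245.2 825 [ 0.56  -0.181  0.03 ]
slot_weight 0.6 [288.5, 253.9, 54.7, 27.3] 316.4 269.2 925 [ 0.555 -0.281  0.03 ]
scale 0.93 [211.0, 152.2, 108.1, 44.2] 265.4 174.4 3887 [0.538 0.239 0.03 ]
scale 0.27 [235.7, 237.9, 50.9, 23.9] 260.6 250.4 1017 [ 0.443 -0.177  0.03 ]
zero_knob 0.43 [218.7, 165.2, 13.4, 18.3] 225.7 175.0 151 [0.412 0.265 0.03 ]
zero_knob 0.26 [237.2, 341.6, 57.8, 64.1] 265.6 373.4 2726 [ 0.381 -0.549  0.03 ]
tray 0.94 [229.8, 242.4, 135.2, 83.8] 288.0 301.2 1500 [ 0.464 -0.373  0.03 ]
```

Run:
```python
import cv2
a=cv2.imread('pics/top0.png')[95:365,80:480]; b=cv2.imread('pics/side0.png')[130:420,140:420]
cv2.imwrite('pics/a.png',cv2.resize(a,(800,540),interpolation=cv2.INTER_CUBIC)); cv2.imwrite('pics/b.png',cv2.resize(b,(560,580),interpolation=cv2.INTER_CUBIC))
```

```text
(no output)
```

View pics/a.png

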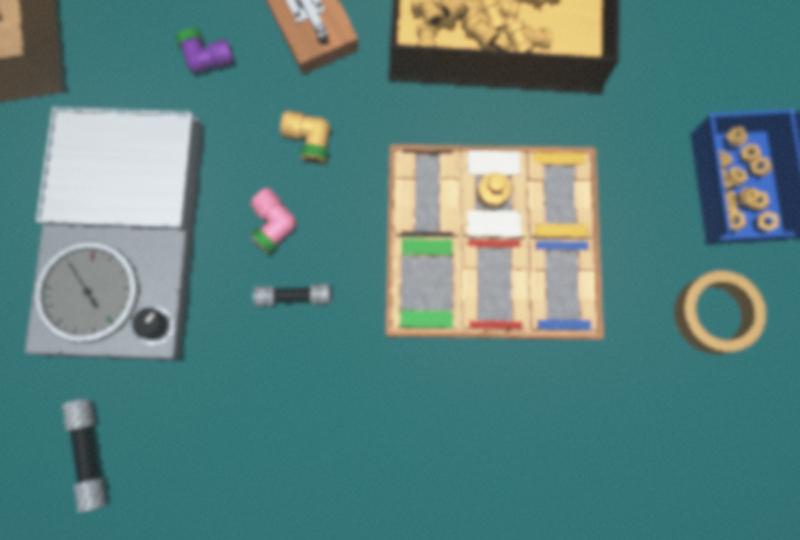

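View pics/b.png

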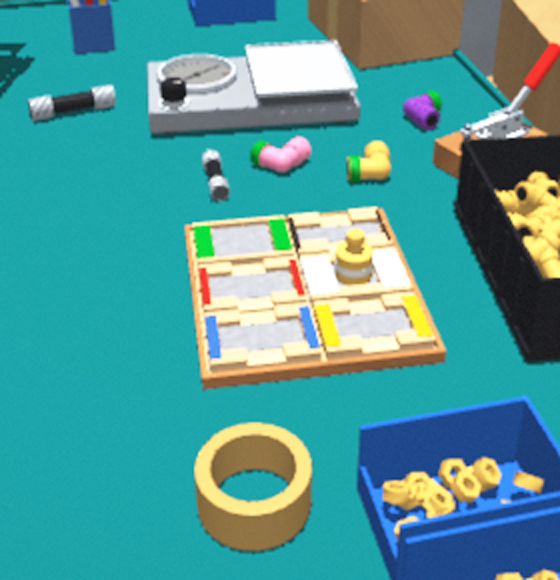

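The top picture (2x crop) shows an empty pan. The green-ringed brass elbow is at crop (308,137) and the small gauge at (292,295). The decoys are a pink and a purple elbow and a big gauge. In the tray, the top row is black, white and yellow, and the bottom row is green, red and blue. The side picture agrees, so only the elbow and gauge need putting away.

```bash
cat >> h.py <<'E'
def go(x,y,z,yaw):
    T=T_tool(); Rt=R.from_euler('xyz',[np.pi,0,yaw]).as_matrix(); p=T[:3,:3].T@(np.array([x,y,z])-T[:3,3])
    print('shift',np.round(p,4),'turn',np.round(np.degrees(R.from_matrix(T[:3,:3].T@Rt).as_rotvec()),1))
E
python3 - <<'E'
from h import *
go(0.5,0.0,0.35,np.pi/2)
s=shot('wrist');print(np.round(s['hand_eye'],3).tolist(),np.round(s['camera_matrix'],1).tolist())
E
```

```text
shift [-0.4873 -0.4381 -0.1335] turn [ 0.  -0.  77.1]
[[0.001, -0.963, -0.27, 0.077], [1.0, 0.001, -0.0, 0.001], [0.001, -0.27, 0.963, -0.168], [0.0, 0.0, 0.0, 1.0]] [[338.1, 0.0, 279.9], [0.0, 338.1, 212.8], [0.0, 0.0, 1.0]]
```

servo_tool(commands=[-0.487,-0.438,-0.134,0,0,77,0.094,-0.487,-0.438,-0.134,0,0,77,0.094,-0.487,-0.438,-0.134,0,0,77,0.094,-0.487,-0.438,-0.134,0,0,77,0.094,-0.487,-0.438,-0.134,0,0,77,0.094,-0.487,-0.438,-0.134,0,0,77,0.094,-0.487,-0.438,-0.134,0,0,77,0.094,-0.487,-0.438,-0.134,0,0,77,0.094,-0.487,-0.438,-0.134,0,0,77,0.094,-0.487,-0.438,-0.134,0,0,77,0.094])

```text
time: 3.2
tool_pos: [0.476, 0.0332, 0.3425]
ee_rot: [3.141, -0.0, 1.572]
wrist_force: [2.0, -0.1, -0.6]
width: 0.0941
finger_force: 0.0
```

servo_tool(commands=[0,0,0,0,0,0,0.094,0,0,0,0,0,0,0.094])

```text
time: 3.45
tool_pos: [0.475, 0.0352, 0.3415]
ee_rot: [-3.141, -0.001, 1.571]
wrist_force: [-0.6, 0.5, -1.0]
width: 0.0937
finger_force: 0.0
```

Run:
```python
from h import *
o=robot.get_obs();print(o['time'],np.round(o['tool_pos'],4),np.round(o['ee_rot'],3),np.round(o['wrist_force'],1))
s=shot('wrist'); cv2.imwrite('pics/w1.png',s['img'])
for n,z in (('elbow',.017),('gauge',.013)):
    for r in spotter.trace(n,s):
        ys,xs=np.nonzero(r['region']); c=cv2.minAreaRect(np.column_stack([xs,ys]).astype(np.float32))
        print(n,round(r['conf'],2),r['box'],np.round(c[0],1),np.round(ray(s,*c[0],z),4), np.round([ray(s,*p,z)[:2] for p in cv2.boxPoints(c)],3).tolist())
```

```text
3.45 [0.475  0.0352 0.3415] [-3.141e+00 -1.000e-03  1.571e+00] [-0.6  0.5 -1. ]
elbow 0.85 [298.3, 150.3, 60.3, 39.7] [327.8 164.3] [0.5458 0.0499 0.017 ] [[0.497, 0.051], [0.543, 0.097], [0.594, 0.049], [0.549, 0.0]]
elbow 0.84 [379.7, 183.2, 54.3, 39.6] [403.3 200.7] [ 0.6611 -0.0044  0.017 ] [[0.619, -0.032], [0.631, 0.04], [0.702, 0.022], [0.693, -0.051]]
elbow 0.75 [221.3, 315.0, 75.2, 22.7] [259.5 327. ] [ 0.4425 -0.2215  0.017 ] [[0.384, -0.203], [0.502, -0.202], [0.502, -0.241], [0.382, -0.241]]
elbow 0.64 [293.1, 371.9, 70.1, 42.7] [326.5 393.5] [ 0.5597 -0.3569  0.017 ] [[0.494, -0.315], [0.622, -0.315], [0.627, -0.4], [0.495, -0.4]]
elbow 0.6 [493.1, 73.5, 53.0, 61.4] [517.4 103.7] [0.8056 0.1341 0.017 ] [[0.747, 0.147], [0.827, 0.179], [0.865, 0.121], [0.783, 0.086]]
gauge 0.82 [247.0, 147.5, 21.4, 71.8] [257.5 184. ] [0.4429 0.0199 0.013 ] [[0.431, 0.07], [0.456, 0.07], [0.455, -0.033], [0.429, -0.033]]
```

View pics/w1.png

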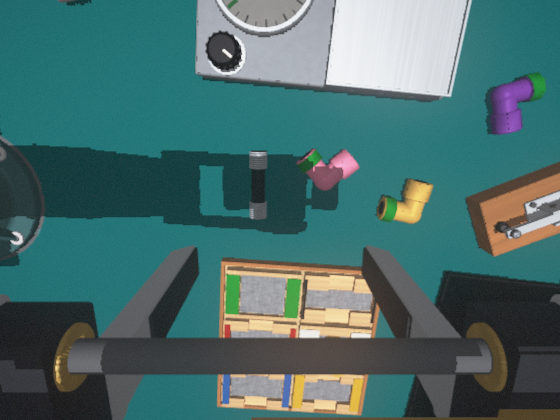

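The wrist picture shows the gauge at (258,184), lying along world y, and the brass elbow at (405,203) with its nut arm up (+y) and green arm left (-x). I'll descend over the gauge and re-measure.

servo_tool(commands=[-0.016,-0.0325,0.19,0,0,0,0.055,-0.016,-0.0325,0.19,0,0,0,0.055,-0.016,-0.0325,0.19,0,0,0,0.055,-0.016,-0.0325,0.19,0,0,0,0.055,-0.016,-0.0325,0.19,0,0,0,0.055,-0.016,-0.0325,0.19,0,0,0,0.055])

```text
time: 4.35
tool_pos: [0.4462, 0.0192, 0.1567]
ee_rot: [3.132, 0.001, 1.573]
wrist_force: [0.2, -0.7, -0.7]
width: 0.0549
finger_force: 0.0
```

Run:
```python
from h import *
o=robot.get_obs();print(o['time'],np.round(o['tool_pos'],4),np.round(o['ee_rot'],3),o['width'])
s=shot('wrist'); cv2.imwrite('pics/w2.png',s['img'])
for n,z in (('elbow',.017),('gauge',.013)):
    for r in spotter.trace(n,s):
        ys,xs=np.nonzero(r['region']); c=cv2.minAreaRect(np.column_stack([xs,ys]).astype(np.float32))
        print(n,round(r['conf'],2),r['box'],np.round(c[0],1),np.round(ray(s,*c[0],z),4), np.round([ray(s,*p,z)[:2] for p in cv2.boxPoints(c)],3).tolist())
go(0.4425,0.0187,0.0145,np.pi/2)
```

```text
4.35 [0.4462 0.0192 0.1567] [3.132e+00 1.000e-03 1.573e+00] 0.054856548420393475
elbow 0.73 [334.9, 148.1, 100.0, 66.5] [385.2 171.5] [0.5453 0.0513 0.017 ] [[0.495, 0.055], [0.551, 0.098], [0.596, 0.048], [0.539, 0.0]]
elbow 0.69 [454.4, 192.5, 96.7, 70.5] [500.1 229. ] [ 0.6614 -0.0043  0.017 ] [[0.616, -0.031], [0.623, 0.041], [0.705, 0.022], [0.703, -0.054]]
gauge 0.97 [258.8, 151.4, 29.5, 105.1] [273.4 203.5] [0.4428 0.0201 0.013 ] [[0.428, -0.035], [0.431, 0.07], [0.456, 0.07], [0.456, -0.035]]
shift [-0.0003 -0.0033  0.1403] turn [0.3 0.  0.1]
```

View pics/w2.png

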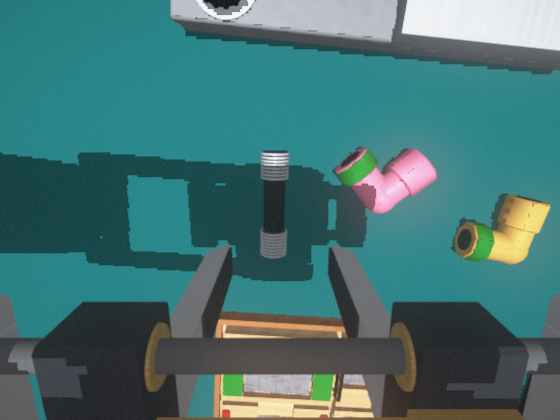

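The gauge is centred between the fingers, at (274,204). I'll go down most of the way and let it settle.

servo_tool(commands=[0,0,0.06,0,0,0,0.055,0,0,0.11,0,0,0,0.055,0,0,0.125,0,0,0,0.055,0,0,0.125,0,0,0,0.055,0,0,0.125,0,0,0,0.055,0,0,0.125,0,0,0,0.055])

```text
time: 5.25
tool_pos: [0.4445, 0.0189, 0.0289]
ee_rot: [3.137, 0.0, 1.572]
wrist_force: [0.6, 0.6, -0.4]
width: 0.055
finger_force: 0.0
```

servo_tool(commands=[0,-0.001,0.012,0,0,0,0.055,0,-0.001,0.012,0,0,0,0.055,0,-0.001,0.012,0,0,0,0.055,0,-0.001,0.012,0,0,0,0.01,0,-0.001,0.012,0,0,0,0.01,0,-0.001,0.012,0,0,0,0.01,0,-0.001,0.012,0,0,0,0.01,0,-0.001,0.012,0,0,0,0.01,0,-0.001,0.012,0,0,0,0.01])

```text
time: 6.38
tool_pos: [0.4418, 0.019, 0.0148]
ee_rot: [3.141, -0.0, 1.572]
wrist_force: [0.0, 0.0, 1.5]
width: 0.0197
finger_force: 29.9
```

servo_tool(commands=[0,0,-0.06,0,0,0,0.01,0,0,-0.12,0,0,0,0.01,-0.05,0.02,-0.17,0,0,10,0.01,-0.1,0.04,-0.2,0,0,20,0.01,-0.15,0.06,-0.235,0,0,30,0.01,-0.219,0.088,-0.235,0,0,40,0.01,-0.219,0.088,-0.235,0,0,50,0.01,-0.219,0.088,-0.235,0,0,60,0.01,-0.219,0.088,-0.235,0,0,70,0.01,-0.219,0.088,-0.235,0,0,80,0.01])

```text
time: 7.62
tool_pos: [0.5296, -0.1999, 0.2484]
ee_rot: [-3.14, 0.002, 0.17]
wrist_force: [0.5, -0.1, -2.8]
width: 0.0199
finger_force: 29.9
```

servo_tool(commands=[0,0,0,0,0,10,0.01,0,0,0,0,0,14,0.01,0,0,0,0,0,14,0.01,0,0,0,0,0,14,0.01])

```text
time: 8.12
tool_pos: [0.5298, -0.1998, 0.2491]
ee_rot: [-3.141, 0.001, -0.068]
wrist_force: [-0.6, 0.1, -2.5]
width: 0.0196
finger_force: 29.9
```

Run:
```python
from h import *
o=robot.get_obs();print(o['time'],np.round(o['tool_pos'],4),np.round(o['ee_rot'],3),o['width'],o['finger_force'])
s=shot('wrist'); cv2.imwrite('pics/w3.png',s['img'])
for n,z in [('slot_'+k,.025) for k in 'gauge elbow weight union valve ballvalve'.split()]+[('gauge',.24),('weight',.06)]:
    for r in spotter.trace(n,s):
        ys,xs=np.nonzero(r['region']); c=cv2.minAreaRect(np.column_stack([xs,ys]).astype(np.float32))
        print(n,round(r['conf'],2),r['box'],np.round(c[0],1),np.round(ray(s,*c[0],z),4), np.round([ray(s,*p,z)[:2] for p in cv2.boxPoints(c)],3).tolist())
```

```text
8.125 [ 0.5298 -0.1998  0.2491] [-3.141e+00  1.000e-03 -6.800e-02] 0.0196359368691316 29.922084510326385
slot_gauge 0.55 [213.0, 100.2, 74.4, 101.9] [249.5 151.5] [ 0.575  -0.1674  0.025 ] [[0.634, -0.131], [0.628, -0.214], [0.511, -0.207], [0.517, -0.117]]
slot_elbow 0.59 [218.1, 204.6, 48.6, 89.7] [240.4 249.9] [ 0.4554 -0.1452  0.025 ] [[0.513, -0.121], [0.513, -0.175], [0.393, -0.172], [0.393, -0.113]]
slot_weight 0.7 [289.9, 98.8, 83.5, 106.3] [329.5 152.1] [ 0.5682 -0.2589  0.025 ] [[0.511, -0.21], [0.629, -0.221], [0.621, -0.304], [0.502, -0.301]]
slot_union 0.88 [298.6, 205.0, 64.8, 92.0] [329.5 251.6] [ 0.4458 -0.2555  0.025 ] [[0.387, -0.213], [0.507, -0.221], [0.501, -0.295], [0.38, -0.293]]
slot_valve 0.95 [360.1, 210.3, 75.9, 87.7] [396.1 252. ] [ 0.4397 -0.3382  0.025 ] [[0.381, -0.289], [0.507, -0.298], [0.494, -0.384], [0.367, -0.382]]
slot_valve 0.16 [498.5, 237.8, 59.3, 87.9] [529. 280.] [ 0.39   -0.5082  0.025 ] [[0.451, -0.464], [0.446, -0.537], [0.324, -0.556], [0.329, -0.477]]
slot_ballvalve 0.6 [364.2, 101.0, 85.8, 102.7] [406.9 152.6] [ 0.5617 -0.3474  0.025 ] [[0.504, -0.298], [0.626, -0.305], [0.614, -0.393], [0.492, -0.393]]
gauge 0.81 [254.9, 173.3, 52.9, 164.2] [278.3 255.2] [ 0.5351 -0.1987  0.24  ] [[0.483, -0.178], [0.583, -0.189], [0.58, -0.217], [0.48, -0.209]]
weight 0.9 [308.2, 136.8, 44.4, 42.2] [329.5 157. ] [ 0.5668 -0.2539  0.06  ] [[0.59, -0.232], [0.587, -0.277], [0.543, -0.276], [0.546, -0.23]]
```

View pics/w3.png

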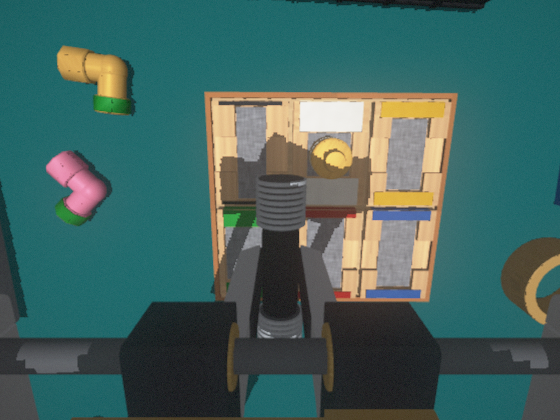

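The picture shows the gauge held, with tray corners near (206,93), (457,95), (433,300) and (216,300). The black slot is top-left at about (250,150). I'll fit the tray from the corners in all three cameras.

```bash
cat > tray.py <<'E'
from h import *
from scipy.optimize import least_squares
H=np.array([[131,142],[131,-142],[-131,-142],[-131,142]])/1000
def fit(s,px):
    P=np.array([ray(s,*p,0.010)[:2] for p in px])
    def f(q): c,S=np.cos(q[2]),np.sin(q[2]); return (H@np.array([[c,S],[-S,c]])+q[:2]-P).ravel()
    r=least_squares(f,[.5,-.25,0]); print(np.round(r.x,4),'res mm',np.round(r.fun*1e3,1)); return r.x
def quad(s,lo,box):
    pass
s=shot('wrist'); fit(s,[(206,93),(457,95),(433,300),(216,300)])
s=shot('top'); x=80;y=95
fit(s,[(x+389/2,y+145/2),(x+597/2,y+148/2),(x+603/2,y+340/2),(x+386/2,y+336/2)])
s=shot('side'); x=140;y=130
fit(s,[(x+378/2,y+209/2),(x+442/2,y+352/2),(x+204/2,y+376/2),(x+186/2,y+225/2)])
E
python3 tray.py
```

```text
[ 0.5012 -0.2573 -0.0677] res mm [-1.5 -1.7  0.8  0.5  0.7  4.9  0.  -3.7]
[ 0.499  -0.255  -0.0746] res mm [-1.4 -2.5 -1.7  3.   1.8  0.8  1.3 -1.2]
[ 0.5018 -0.2494 -0.077 ] res mm [ 3.7  0.4  1.8  1.  -3.5 -1.1 -2.  -0.3]
```

Run:
```python
from h import *
s=shot('wrist')
s2=s
for nm,c in (('yel',[(390,118),(428,118),(420,191),(386,191)]),('blue',[(383,222),(418,222),(411,288),(381,289)])):
    P=np.array([ray(s,*p,.018)[:2] for p in c]); print(nm,P.mean(0).round(4),P.round(3).tolist())
g=np.array([ray(s,*p,.018)[:2] for p in [(237,106),(268,106)]]);print('gauge far end',g.mean(0),g)
r=spotter.trace('gauge',s)
for p in [(280,185),(282,325)]: print(ray(s,*p,.262))
print(proj(s,[.5686,-.1702,.018]))
go(.5686,-.1702,.15,-.072)
```

```text
yel [ 0.5577 -0.3494] [[0.601, -0.33], [0.599, -0.373], [0.514, -0.368], [0.517, -0.327]]
blue [ 0.4308 -0.3437] [[0.478, -0.324], [0.475, -0.367], [0.385, -0.362], [0.386, -0.322]]
gauge far end [ 0.62504488 -0.17496438] [[ 0.62622769 -0.15752106]
 [ 0.62386207 -0.19240769]]
[ 0.5792959  -0.20271518  0.262     ]
[ 0.50457839 -0.19870822  0.262     ]
[252.75302732 156.61258466]
shift [ 0.0365 -0.0323  0.0997] turn [-0.   0.   0.2]
```

Tray and pockets agree within 2 mm. Now I'll place the gauge.

servo_tool(commands=[0.0375,-0.0327,0.03,0,0,0.2,0.01,0.0375,-0.0327,0.08,0,0,0.2,0.01,0.0375,-0.0327,0.13,0,0,0.2,0.01,0.0375,-0.0327,0.17,0,0,0.2,0.01,0.0375,-0.0327,0.195,0,0,0.2,0.01,0.0375,-0.0327,0.205,0,0,0.2,0.01,0.0375,-0.0327,0.21,0,0,0.2,0.01,0.0375,-0.0327,0.212,0,0,0.2,0.01,0.0375,-0.0327,0.213,0,0,0.2,0.01,0.0375,-0.0327,0.213,0,0,0.2,0.01])

```text
time: 10.07
tool_pos: [0.5701, -0.17, 0.0376]
ee_rot: [3.141, -0.001, -0.072]
wrist_force: [-0.8, -0.5, -2.5]
width: 0.0199
finger_force: 29.9
```

servo_tool(commands=[0,0,0.002,0,0,0,0.01,0,0,0.0035,0,0,0,0.01,0,0,0.0035,0,0,0,0.01,0,0,0.0035,0,0,0,0.01])

```text
time: 10.58
tool_pos: [0.5696, -0.1698, 0.0332]
ee_rot: [-3.142, 0.0, -0.072]
wrist_force: [-0.1, 0.4, -2.0]
width: 0.0201
finger_force: 29.9
```

servo_tool(commands=[0,0,0,0,0,0,0.045,0,0,0,0,0,0,0.045,0,0,-0.03,0,0,0,0.045,0,0,-0.08,0,0,0,0.045,0,0,-0.135,0,0,0,0.06,0.072,-0.176,-0.15,0,0,-10,0.06,0.072,-0.176,-0.15,0,0,-20,0.06,0.072,-0.176,-0.15,0,0,-30,0.06,0.072,-0.176,-0.15,0,0,-40,0.06,0.072,-0.176,-0.15,0,0,-50,0.06])

```text
time: 11.82
tool_pos: [0.6546, 0.002, 0.1835]
ee_rot: [3.141, -0.0, 0.809]
wrist_force: [-1.2, 0.1, 0.2]
width: 0.0597
finger_force: 0.0
```

servo_tool(commands=[0,0,0,0,0,-10,0.06,0,0,0,0,0,-20,0.06,0,0,0,0,0,-30,0.06,0,0,0,0,0,-37,0.06,0,0,0,0,0,-37,0.06,0,0,0,0,0,-37,0.06])

```text
time: 12.58
tool_pos: [0.6542, 0.0005, 0.1834]
ee_rot: [3.141, -0.0, 1.444]
wrist_force: [0.6, -0.1, 0.1]
width: 0.06
finger_force: 0.0
```

Run:
```python
from h import *
o=robot.get_obs();print(o['time'],np.round(o['tool_pos'],4),np.round(o['ee_rot'],3),o['width'])
s=shot('wrist'); cv2.imwrite('pics/w4.png',s['img']); np.save('e.npy',s['E'])
for r in spotter.trace('elbow',s):
        ys,xs=np.nonzero(r['region']); c=cv2.minAreaRect(np.column_stack([xs,ys]).astype(np.float32))
        print(round(r['conf'],2),r['box'],np.round(c[0],1),np.round(ray(s,*c[0],.017),4), np.round([ray(s,*p,.017)[:2] for p in cv2.boxPoints(c)],3).tolist())
```

```text
12.575 [6.542e-01 5.000e-04 1.834e-01] [ 3.141 -0.     1.444] 0.05999013008626319
0.9 [256.1, 169.8, 64.2, 65.1] [286.6 202.4] [ 0.6619 -0.004   0.017 ] [[0.621, -0.032], [0.643, 0.04], [0.701, 0.023], [0.682, -0.051]]
0.76 [383.6, 0.1, 79.5, 83.8] [423.5  42.5] [0.802  0.1278 0.017 ] [[0.765, 0.096], [0.768, 0.166], [0.837, 0.157], [0.838, 0.087]]
0.75 [115.2, 140.7, 94.8, 61.5] [161.  163.5] [0.5437 0.0508 0.017 ] [[0.493, 0.055], [0.557, 0.098], [0.594, 0.047], [0.53, -0.0]]
0.48 [90.5, 0.3, 207.1, 41.3] [193.5  19.5] [0.6001 0.1718 0.017 ] [[0.513, 0.198], [0.694, 0.175], [0.69, 0.145], [0.504, 0.168]]
```

View pics/w4.png

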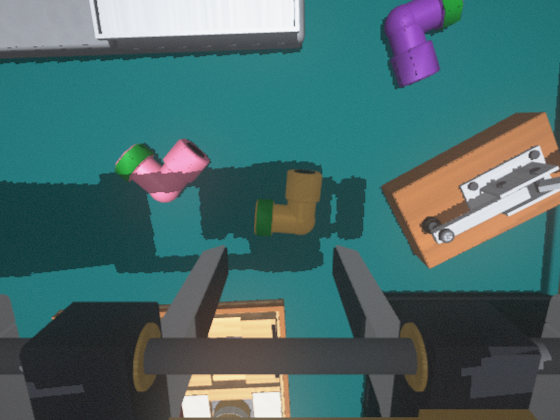

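The green-ringed elbow is nearly square to the tool. Its nut spans columns 287 to 321 and rows 170 to 200, and the green end is at (257,217).

Run:
```python
from h import *
s=shot('wrist')
r=[x for x in spotter.trace('elbow',s) if abs(x['box'][0]-256)<25][0]; m=r['region']
ys,xs=np.nonzero(m); W=np.array([ray(s,u,v,.018)[:2] for u,v in zip(xs,ys)])
# model: footprint at z .018 : arm1 nut, arm1 tube, arm2
from scipy.optimize import minimize
g=np.stack(np.meshgrid(np.arange(xs.min()-8,xs.max()+9),np.arange(ys.min()-8,ys.max()+9)),-1).reshape(-1,2)
G=np.array([ray(s,u,v,.018)[:2] for u,v in g]); M=m[g[:,1],g[:,0]]
def box(p,x0,x1,y0,y1): return np.minimum(np.minimum(p[:,0]-x0,x1-p[:,0]),np.minimum(p[:,1]-y0,y1-p[:,1]))
def cost(q):
    c,S=np.cos(q[2]),np.sin(q[2]); p=(G-q[:2])@np.array([[c,-S],[S,c]])*1e3
    d=np.maximum.reduce([box(p,5,33.5,-31.5,2.5),box(p,-17,33,-28,-1),box(p,-34,0,-16,31.5),box(p,-31,-3,-28,16)])
    f=1/(1+np.exp(-d/0.7)); return ((f-M)**2).mean()
best=min((minimize(cost,[W[:,0].mean()+a,W[:,1].mean()+b,y],method='Nelder-Mead',options=dict(initial_simplex=np.array([[W[:,0].mean()+a,W[:,1].mean()+b,y]]*4)+np.vstack([np.zeros(3),np.diag([.006,.006,.1])]))) for a in (-.005,.005) for b in (-.005,.005) for y in (1.3,1.5)),key=lambda r:r.fun)
q=best.x; print(q.round(4),best.fun)
c,S=np.cos(q[2]),np.sin(q[2]); gp=q[:2]+[c*.017+S*.0145, S*.017-c*.0145]
print('grip',gp.round(4),'px check',ray(s,304,187,.018)[:2].round(4),'proj',proj(s,[*gp,.018]).round(1))
go(*gp,.021,q[2])
```

```text
[ 0.6622 -0.0029  1.3736] 0.027166203661284066
grip [0.6797 0.011 ] px check [0.681  0.0099] proj [302.6 186.1]
shift [0.0136 0.0241 0.1623] turn [ 0.  -0.   4.1]
```

servo_tool(commands=[0.014,0.0245,0.04,0,0,4,0.06,0.014,0.0245,0.09,0,0,4,0.06,0.014,0.0245,0.13,0,0,4,0.06,0.014,0.0245,0.155,0,0,4,0.06,0.014,0.0245,0.162,0,0,4,0.06,0.014,0.0245,0.162,0,0,4,0.06,0.014,0.0245,0.162,0,0,4,0.06,0.014,0.0245,0.162,0,0,4,0.06])

```text
time: 13.78
tool_pos: [0.6812, 0.0113, 0.0231]
ee_rot: [3.139, -0.001, 1.376]
wrist_force: [-0.6, 0.0, 0.7]
width: 0.06
finger_force: 0.0
```

servo_tool(commands=[0,0,0,0,0,0,0.025,0,0,0,0,0,0,0.025,0,0,0,0,0,0,0.025,0,0,0,0,0,0,0.025,0,0,0,0,0,0,0.025])

```text
time: 14.4
tool_pos: [0.6799, 0.0115, 0.0213]
ee_rot: [-3.141, -0.0, 1.376]
wrist_force: [-2.2, 0.2, 2.1]
width: 0.0336
finger_force: 29.9
```

servo_tool(commands=[0,0,-0.06,0,0,0,0.025,0,0,-0.115,0,0,0,0.025,-0.04,-0.03,-0.12,0,0,10,0.025,-0.08,-0.06,-0.12,0,0,20,0.025,-0.12,-0.09,-0.12,0,0,30,0.025,-0.16,-0.12,-0.12,0,0,40,0.025,-0.2,-0.15,-0.12,0,0,50,0.025,-0.2268,-0.1785,-0.12,0,0,60,0.025,-0.2268,-0.1785,-0.12,0,0,70,0.025,-0.2268,-0.1785,-0.12,0,0,80,0.025])

```text
time: 15.65
tool_pos: [0.4604, -0.1771, 0.1404]
ee_rot: [-3.141, 0.001, -0.027]
wrist_force: [-0.5, 0.2, -2.9]
width: 0.0337
finger_force: 29.9
```

servo_tool(commands=[0,0,0,0,0,3,0.025,0,0,0,0,0,3,0.025,0,0,0,0,0,3,0.025])

```text
time: 16.02
tool_pos: [0.461, -0.1766, 0.1407]
ee_rot: [-3.141, 0.001, -0.071]
wrist_force: [-0.5, 0.1, -2.9]
width: 0.0334
finger_force: 29.9
```

Run:
```python
from h import *
o=robot.get_obs();print(o['time'],np.round(o['tool_pos'],4),np.round(o['ee_rot'],3),o['width'])
s=shot('wrist'); cv2.imwrite('pics/w5.png',s['img'])
go(.4609,-.1769,.041,-.072)
```

```text
16.025 [ 0.461  -0.1766  0.1407] [-3.141e+00  1.000e-03 -7.100e-02] 0.033369051417951164
shift [-0.0001  0.0003  0.0999] turn [-0.  0.  0.]
```

View pics/w5.png

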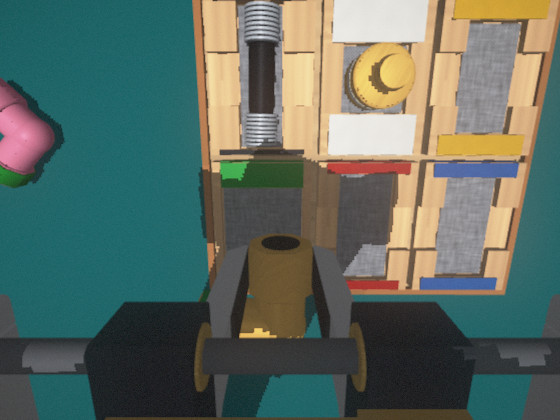

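The gauge lies well in the black slot. The elbow is held above the green slot, whose pocket's far edge runs about (224..302,188).

Run:
```python
from h import *
s=shot('wrist')
a,b=ray(s,223,188,.018),ray(s,302,188,.018); print(a,b,(a+b)/2,np.linalg.norm(a-b))
for u,v in ((280,236),(251,242),(312,242)): print(ray(s,u,v,.145))
```

```text
[ 0.48546897 -0.12794057  0.018     ] [ 0.48058558 -0.19688714  0.018     ] [ 0.48302728 -0.16241386  0.018     ] 0.06911930016340669
[ 0.48243299 -0.17761223  0.145     ]
[ 0.48022636 -0.16247562  0.145     ]
[ 0.47800235 -0.19383154  0.145     ]
```

Consistent, so I'll lower it.

servo_tool(commands=[0.001,0,0.04,0,0,0,0.025,0.001,0,0.07,0,0,0,0.025,0.001,0,0.088,0,0,0,0.025,0.001,0,0.094,0,0,0,0.025,0.001,0,0.097,0,0,0,0.025,0.001,0,0.099,0,0,0,0.025,0.001,0,0.1,0,0,0,0.025,0.001,0,0.1005,0,0,0,0.025,0.001,0,0.1005,0,0,0,0.025,0.001,0,0.1005,0,0,0,0.025])

```text
time: 17.38
tool_pos: [0.4623, -0.1768, 0.0409]
ee_rot: [3.142, -0.0, -0.072]
wrist_force: [0.8, -0.6, -3.0]
width: 0.0338
finger_force: 29.9
```

servo_tool(commands=[0,0,0.0012,0,0,0,0.025,0,0,0.0012,0,0,0,0.025,0,0,0.0012,0,0,0,0.055,0,0,0.0012,0,0,0,0.055,0,0,0.0012,0,0,0,0.055,0,0,-0.02,0,0,0,0.055,0,0,-0.08,0,0,0,0.055,0,0,-0.14,0,0,0,0.07,0,0,-0.2,0,0,0,0.07,0,0,-0.22,0,0,0,0.07])

```text
time: 18.62
tool_pos: [0.4637, -0.1775, 0.2663]
ee_rot: [3.138, -0.008, -0.072]
wrist_force: [0.3, 0.1, 0.2]
width: 0.0701
finger_force: 0.0
```

Run:
```python
from h import *
o=robot.get_obs();print(o['time'],np.round(o['tool_pos'],4),np.round(o['ee_rot'],3),np.round(o['joint_positions'],2))
s=shot('wrist')
T=np.eye(4);T[:3,:3]=R.from_euler('xyz',[np.pi,0,np.pi/2]).as_matrix();T[:3,3]=[.475,.0352,.3415]
w={'camera_matrix':s['camera_matrix'],'E':T@s['hand_eye']}
print('knob',ray(w,225,50,.083))
t=shot('top')
for n,z in (('zero_knob',.08),('elbow',.035),('gauge',.03)):
    for r in spotter.trace(n,t):
        ys,xs=np.nonzero(r['region']); print(n,round(r['conf'],2),np.round(ray(t,xs.mean(),ys.mean(),z),4))
cv2.imwrite('pics/t1.png',cv2.resize(t['img'][140:340,80:400],(800,500),interpolation=cv2.INTER_CUBIC))
go(.40,.15,.25,np.pi/2)
```

```text
18.625 [ 0.4637 -0.1775  0.2663] [ 3.138 -0.008 -0.072] [-0.48 -0.04  1.41  0.    1.77  1.16]
knob [0.41113111 0.1909389  0.083     ]
zero_knob 0.69 [0.4029 0.1905 0.08  ]
elbow 0.96 [0.7872 0.1356 0.035 ]
elbow 0.89 [0.5367 0.0428 0.035 ]
elbow 0.69 [ 0.437  -0.1624  0.035 ]
elbow 0.21 [0.6224 0.2517 0.035 ]
gauge 0.67 [0.2494 0.2846 0.03  ]
shift [-0.085  -0.3212  0.0096] turn [ -0.2   0.1 -94.1]
```

View pics/t1.png

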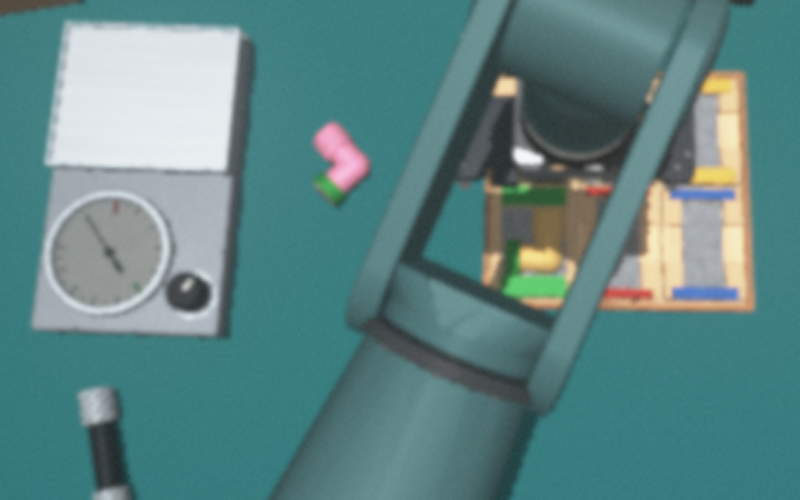

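The elbow lies in the green slot, partly hidden by the arm. The dial needle stands about 40° anticlockwise of the red mark. Next is a look over the knob.

servo_tool(commands=[-0.02,-0.06,0,0,0,-10,0.07,-0.04,-0.12,0,0,0,-20,0.07,-0.06,-0.18,0,0,0,-30,0.07,-0.075,-0.24,0,0,0,-40,0.07,-0.085,-0.3,0,0,0,-50,0.07,-0.085,-0.321,0.01,0,0,-60,0.07,-0.085,-0.321,0.01,0,0,-70,0.07,-0.085,-0.321,0.01,0,0,-80,0.07,-0.085,-0.321,0.01,0,0,-90,0.07,-0.085,-0.321,0.01,0,0,-94,0.07])

```text
time: 20.12
tool_pos: [0.3996, 0.1494, 0.2482]
ee_rot: [-3.137, 0.001, 1.571]
wrist_force: [-0.1, 0.9, -0.8]
width: 0.07
finger_force: 0.0
```

servo_tool(commands=[0,0,0,0,0,0,0.06,0,0,0,0,0,0,0.055,0,0,0,0,0,0,0.055])

```text
time: 20.5
tool_pos: [0.4004, 0.1495, 0.2503]
ee_rot: [-3.141, 0.0, 1.568]
wrist_force: [-0.5, 1.2, 0.3]
width: 0.0553
finger_force: 0.0
```

Run:
```python
from h import *
o=robot.get_obs();print(o['time'],np.round(o['tool_pos'],4),np.round(o['ee_rot'],3),np.round(o['joint_positions'],2))
s=shot('wrist'); cv2.imwrite('pics/w6.png',s['img'])
for n,z in (('zero_knob',.075),('needle_tip',.056),('dial_centre',.056)):
    for r in spotter.trace(n,s):
        ys,xs=np.nonzero(r['region']); print(n,round(r['conf'],2),r['box'],np.round(ray(s,xs.mean(),ys.mean(),z),4))
t=shot('top')
for r in spotter.trace('elbow',t):
    ys,xs=np.nonzero(r['region']); print(round(r['conf'],2),np.round(ray(t,xs.mean(),ys.mean(),.035),4))
```

```text
20.5 [0.4004 0.1495 0.2503] [-3.141  0.     1.568] [ 0.22 -0.19  1.57  0.    1.76  0.23]
zero_knob 0.84 [266.4, 136.5, 39.5, 39.5] [0.408  0.1927 0.075 ]
dial_centre 0.65 [249.3, 0.0, 310.7, 202.3] [0.5334 0.2515 0.056 ]
0.84 [0.7871 0.1356 0.035 ]
0.69 [ 0.438  -0.1628  0.035 ]
0.58 [0.5358 0.0449 0.035 ]
```

View pics/w6.png

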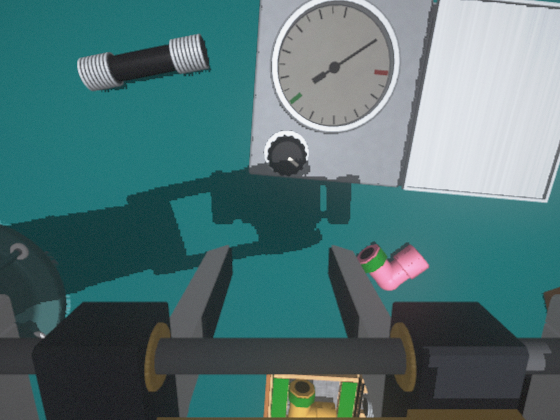

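The picture shows the needle tip at (376,40), dial centre (335,67), red mark (381,72), green mark (296,97) and knob top near (288,152).

```bash
cat > dial.py <<'E'
from h import *
def dial(s,c,n,r,g,z=.055):
    C,N,Rr,G=[ray(s,*p,z)[:2] for p in (c,n,r,g)]
    a=[np.degrees(np.arctan2(*(p-C)[::-1])) for p in (N,Rr,G)]
    print('centre',C.round(4),'ang needle,red,green',np.round(a,1),'radii',[np.linalg.norm(p-C).round(4) for p in (N,Rr,G)],'knob cw deg',4*(a[0]-a[1]))
E
python3 - <<'E'
from dial import *
s=shot('wrist')
dial(s,(335,67),(376,40),(381,72),(296,97))
# knob: dark blob
im=s['img'][120:190,250:330]; hsv=cv2.cvtColor(im,cv2.COLOR_BGR2HSV)
m=(im.max(2)<75).astype(np.uint8); n,l,st,ce=cv2.connectedComponentsWithStats(m); print([(st[i].tolist(),ce[i].round(1)) for i in range(1,n) if st[i,4]>100])
for p in ((286,151),(287,153),(288,155)): print(p,ray(s,*p,.083).round(4))
print(proj(s,[.41,.191,.083]),proj(s,[.41,.191,.055]))
cv2.imwrite('pics/k.png',cv2.resize(s['img'][120:190,250:330],(640,560),interpolation=cv2.INTER_CUBIC))
E
```

```text
centre [0.4572 0.2776] ang needle,red,green [  32.    -5.8 -143.7] radii [np.float64(0.0461), np.float64(0.0465), np.float64(0.0478)] knob cw deg 151.2240150902785
[([0, 17, 73, 53, 1527], array([33.1, 52.4]))]
(286, 151) [0.4081 0.1975 0.083 ]
(287, 153) [0.4091 0.1956 0.083 ]
(288, 155) [0.4101 0.1936 0.083 ]
[287.93527192 157.66330077] [287.30905927 154.71648662]
```

View pics/k.png

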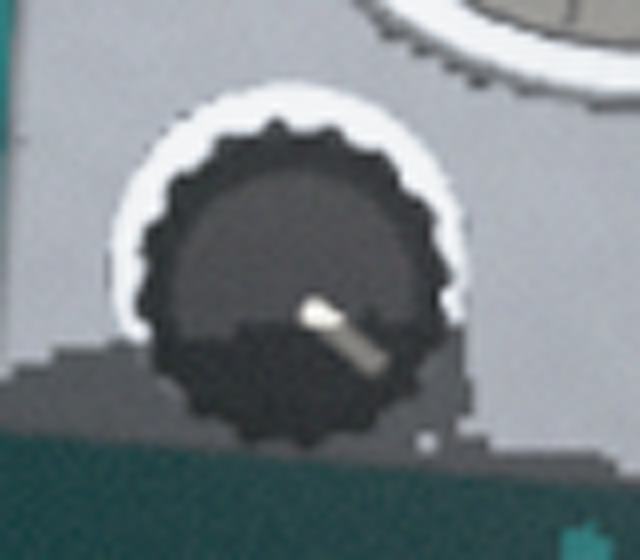

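Knob centre is about (0.4095, 0.1925), and the needle is about 38° off, so the knob needs about 151° clockwise. I'll go above the knob with the wrist wound back.

servo_tool(commands=[0.043,0.009,0.04,0,0,-10,0.055,0.043,0.009,0.08,0,0,-20,0.055,0.043,0.009,0.1,0,0,-30,0.055,0.043,0.009,0.12,0,0,-40,0.055,0.043,0.009,0.12,0,0,-50,0.055,0.043,0.009,0.12,0,0,-60,0.055,0.043,0.009,0.12,0,0,-70,0.055,0.043,0.009,0.12,0,0,-80,0.055,0.043,0.009,0.12,0,0,-82,0.055,0.043,0.009,0.12,0,0,-82,0.055])

```text
time: 22.1
tool_pos: [0.4097, 0.1925, 0.1308]
ee_rot: [3.141, 0.0, 2.998]
wrist_force: [-0.1, 0.7, 0.2]
width: 0.0547
finger_force: 0.0
```

servo_tool(commands=[0,0,0.03,0,0,0,0.055,0,0,0.05,0,0,0,0.055,0,0,0.056,0,0,0,0.055,0,0,0.056,0,0,0,0.055,0,0,0.056,0,0,0,0.055,0,0,0.056,0,0,0,0.055])

```text
time: 22.85
tool_pos: [0.4103, 0.1927, 0.0757]
ee_rot: [3.141, 0.002, 2.999]
wrist_force: [0.2, -1.5, -0.1]
width: 0.0547
finger_force: 0.0
```

Close on the knob.

servo_tool(commands=[0,0,0,0,0,0,0.03,0,0,0,0,0,0,0.03,0,0,0,0,0,0,0.03,0,0,0,0,0,0,0.03])

```text
time: 23.35
tool_pos: [0.4097, 0.1914, 0.075]
ee_rot: [-3.139, 0.0, 2.999]
wrist_force: [-1.6, -4.9, 3.0]
width: 0.0377
finger_force: 30.0
```

servo_tool(commands=[0,-0.0015,0,0,0,9,0.03,0,-0.0015,0,0,0,18,0.03,0,-0.0015,0,0,0,27,0.03,0,-0.0015,0,0,0,36,0.03,0,-0.0015,0,0,0,45,0.03,0,-0.0015,0,0,0,54,0.03,0,-0.0015,0,0,0,63,0.03,0,-0.0015,0,0,0,72,0.03,0,-0.0015,0,0,0,81,0.03,0,-0.0015,0,0,0,90,0.03])

```text
time: 24.6
tool_pos: [0.4068, 0.1892, 0.0749]
ee_rot: [-3.136, 0.005, 1.424]
wrist_force: [-8.9, -8.1, 9.5]
width: 0.0371
finger_force: 30.0
```

servo_tool(commands=[0,0,0,0,0,9,0.03,0,0,0,0,0,18,0.03,0,0,0,0,0,27,0.03,0,0,0,0,0,36,0.03,0,0,0,0,0,45,0.03,0,0,0,0,0,53,0.03,0,0,0,0,0,53,0.03,0,0,0,0,0,53,0.03])

```text
time: 25.6
tool_pos: [0.4049, 0.1905, 0.0749]
ee_rot: [-3.138, 0.01, 0.504]
wrist_force: [-12.5, -4.5, 12.7]
width: 0.0369
finger_force: 30.0
```

Run:
```python
from h import *
s=shot('wrist'); t=shot('top'); d=shot('side')
w=s['img'][:300,200:]
cv2.imwrite('pics/d1.png',np.hstack([cv2.resize(s['img'],(400,300)),cv2.resize(t['img'][190:280,80:200],(400,300),interpolation=cv2.INTER_CUBIC)]))
np.save('w.npy',s['img']);np.save('t.npy',t['img'])
```

```text
(no output)
```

View pics/d1.png

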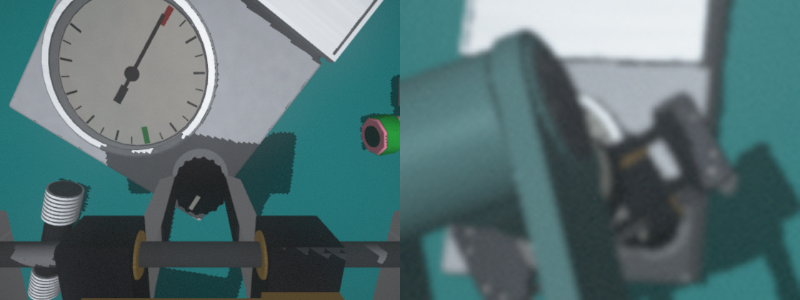

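The wrist camera sees the dial well. The needle points just short of the red mark. I'll measure it by colour segmentation on the dial plane.

```bash
cat > nd.py <<'E'
from h import *
def meas(s,z=.055,C0=np.array([.4572,.2776])):
    im=s['img']; hsv=cv2.cvtColor(im,cv2.COLOR_BGR2HSV); h,w=im.shape[:2]
    K=np.array(s['camera_matrix']); V,U=np.mgrid[:h,:w]; d=np.stack([U,V,np.ones_like(U)],-1)@np.linalg.inv(K).T@s['E'][:3,:3].T
    W=s['E'][:3,3]+d*((z-s['E'][2,3])/d[...,2])[...,None]; W=W[...,:2]
    # bezel: fit centre from needle+hub: use bright ring
    r=np.linalg.norm(W-C0,axis=-1)
    ring=(hsv[...,2]>215)&(hsv[...,1]<25)&(r>.054)&(r<.072)
    P=W[ring]; A=np.c_[2*P,np.ones(len(P))]; x=np.linalg.lstsq(A,(P**2).sum(1),rcond=None)[0]
    C=x[:2]; 
    r=np.linalg.norm(W-C,axis=-1)
    H,S,Vv=hsv[...,0],hsv[...,1],hsv[...,2]
    red=((H<10)|(H>170))&(S>100)&(r<.056); grn=(H>45)&(H<85)&(S>80)&(r<.056)
    dark=(Vv<70)&(r<.056)&~grn&~red
    n,l,st,_=cv2.connectedComponentsWithStats(dark.astype(np.uint8),connectivity=8); k=1+np.argmax(st[1:,4]); N=W[l==k]
    mu=N.mean(0); ev=np.linalg.eigh(np.cov((N-mu).T))[1][:,-1]
    tip=N[np.argmax(((N-C)**2).sum(1))]; ev*=np.sign(ev@(tip-C))
    hub=C; ang=lambda v:np.degrees(np.arctan2(v[1],v[0]))
    # rotation centre: point on needle line nearest ring centre
    Cn=mu+ev*((C-mu)@ev)
    rm,gm=W[red].mean(0),W[grn].mean(0)
    print('ringC',C.round(4),'ringR',np.sqrt(x[2]+C@C).round(4),'lineC',Cn.round(4),'n',len(N),red.sum(),grn.sum())
    print('needle',ang(ev).round(2),'tip r',np.linalg.norm(tip-Cn).round(4),'red',ang(rm-Cn).round(2),'r',np.linalg.norm(rm-Cn).round(4),'green',ang(gm-Cn).round(2),'r',np.linalg.norm(gm-Cn).round(4))
    print('knob cw deg for red: %.1f ; needle-green deg %.1f'%(4*(ang(ev)-ang(rm-Cn)),ang(ev)-ang(gm-Cn)))
if __name__=='__main__':
    o=robot.get_obs(); print(o['time'],np.round(o['tool_pos'],4),np.round(o['ee_rot'],3),np.round(o['wrist_force'],1))
    s=shot('wrist'); meas(s)
E
python3 nd.py
```

```text
25.75 [0.405  0.1905 0.0749] [-3.138  0.01   0.504] [-12.9  -4.2  12.4]
ringC [0.4562 0.2788] ringR 0.061 lineC [0.456  0.2768] n 887 182 145
needle -3.79 tip r 0.0472 red -6.4 r 0.0485 green -141.19 r 0.0461
knob cw deg for red: 10.4 ; needle-green deg 137.4
```

```bash
python3 - <<'E'
s=open('nd.py').read()
s=s.replace("    print('knob cw","    gr=rm-gm; rb=ang(gr)-21.25; rb2=ang(gr)+21.25\n    print('chord mm',1e3*np.linalg.norm(gr),'red bearing by chord',rb,rb2)\n    print('knob cw")
s=s.replace("if __name__","def crop(s,nm,u=185,v=100,k=100):\n    cv2.imwrite(nm,cv2.resize(s['img'][max(0,v-k):v+k,max(0,u-k):u+k],(600,600),interpolation=cv2.INTER_CUBIC))\nif __name__")
open('nd.py','w').write(s+"    crop(s,'pics/dial_a.png',230,20,45)\n")
E
python3 nd.py
```

```text
25.8 [0.405  0.1905 0.0749] [-3.138  0.01   0.504] [-13.   -4.6  11.4]
ringC [0.4562 0.2788] ringR 0.061 lineC [0.456  0.2768] n 889 181 146
needle -3.73 tip r 0.0473 red -6.37 r 0.0486 green -141.21 r 0.046
chord mm 87.33546228688338 red bearing by chord -5.688290901642294 36.81170909835771
knob cw deg for red: 10.6 ; needle-green deg 137.5
```

View pics/dial_a.png

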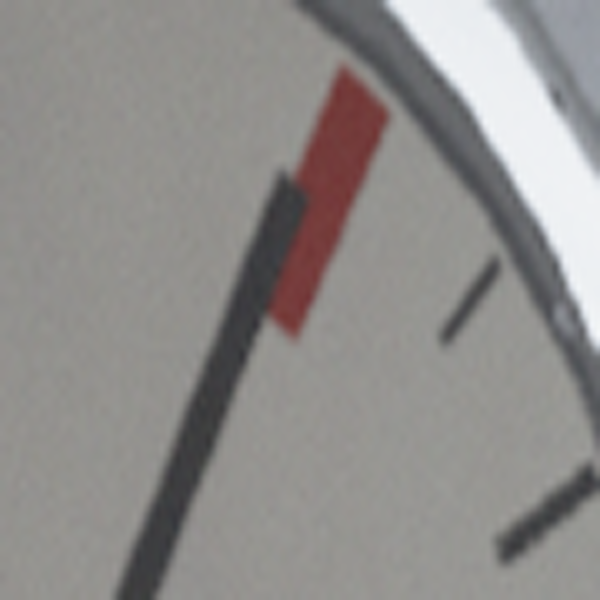

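Close up, the needle lies over the left edge of the red mark, about 2.7° short. That needs about 10.5° more on the knob. I'll turn it and relieve the side load.

servo_tool(commands=[-0.003,-0.002,0,0,0,5,0.03,-0.0035,-0.002,0,0,0,10.5,0.03,-0.0035,-0.002,0,0,0,10.5,0.03,-0.0035,-0.002,0,0,0,10.5,0.03])

```text
time: 26.35
tool_pos: [0.4046, 0.1909, 0.075]
ee_rot: [-3.141, 0.002, 0.322]
wrist_force: [-3.3, -3.6, 5.5]
width: 0.0376
finger_force: 30.0
```

```bash
cat >> nd.py <<'E'
    # perpendicular profile through red mark near r=52mm (beyond needle tip) vs needle axis
E
python3 - <<'E'
from nd import *
o=robot.get_obs(); print(o['time'],np.round(o['tool_pos'],4),np.round(o['ee_rot'],3),np.round(o['wrist_force'],1))
s=shot('wrist'); meas(s)
hsv=cv2.cvtColor(s['img'],cv2.COLOR_BGR2HSV); red=((hsv[...,0]<10)|(hsv[...,0]>170))&(hsv[...,1]>100); red[150:]=0; red[:,330:]=0
ys,xs=np.nonzero(red); print(xs.min(),xs.max(),ys.min(),ys.max(),red.sum())
u,v=int(xs.mean()),int(ys.mean()); v0=max(0,v-40)
c=s['img'][v0:v0+80,u-40:u+40]; cv2.imwrite('pics/dial_b.png',cv2.resize(c,(640,640),interpolation=cv2.INTER_CUBIC)); print(u-40,v0)
E
```

```text
26.35 [0.4046 0.1909 0.075 ] [-3.141e+00  2.000e-03  3.220e-01] [-3.3 -3.6  5.5]
ringC [0.456  0.2789] ringR 0.0611 lineC [0.4557 0.2765] n 837 133 140
needle -6.35 tip r 0.0476 red -6.49 r 0.0504 green -140.53 r 0.0459
chord mm 88.64260904896913 red bearing by chord -5.88601178880198 36.61398821119802
knob cw deg for red: 0.5 ; needle-green deg 134.2
184 199 22 50 133
152 0
```

View pics/dial_b.png

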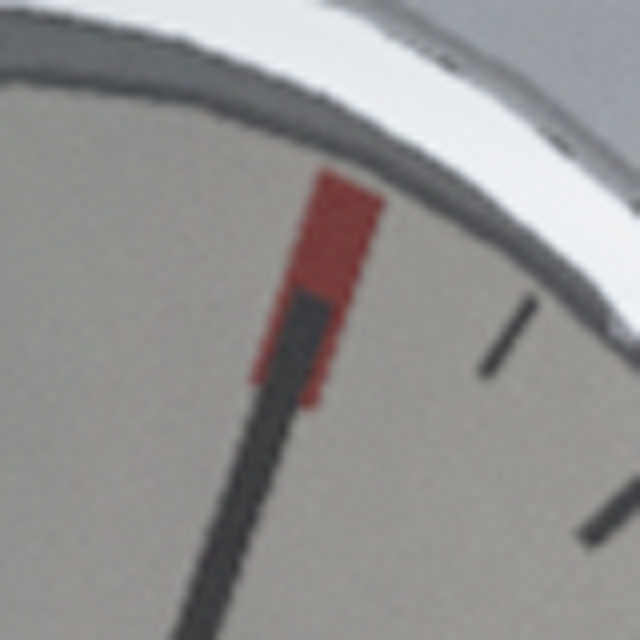

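The needle is centred on the red mark. I'll release the knob and lift off.

servo_tool(commands=[0,0,0,0,0,0,0.055,0,0,0,0,0,0,0.055,0,0,0,0,0,0,0.055,0,0,-0.02,0,0,0,0.055,0,0,-0.06,0,0,0,0.055,0,0,-0.1,0,0,0,0.055,0,0,-0.13,0,0,0,0.055,0,0,-0.13,0,0,0,0.055,0,0,-0.13,0,0,0,0.055])

```text
time: 27.52
tool_pos: [0.4049, 0.191, 0.2032]
ee_rot: [-3.141, 0.002, 0.321]
wrist_force: [-0.1, -0.4, -0.1]
width: 0.0548
finger_force: 0.0
```

Run:
```python
from nd import *
o=robot.get_obs(); print(o['time'],np.round(o['tool_pos'],4),np.round(o['ee_rot'],3),np.round(o['wrist_force'],1))
s=shot('wrist'); meas(s); cv2.imwrite('pics/w7.png',s['img'])
go(.555,-.28,.20,np.pi/2)
```

```text
27.525 [0.4049 0.191  0.2032] [-3.141e+00  2.000e-03  3.210e-01] [-0.1 -0.4 -0.1]
ringC [0.4563 0.2785] ringR 0.0608 lineC [0.4557 0.2779] n 29 29 46
needle -44.46 tip r 0.0061 red -6.8 r 0.052 green -140.31 r 0.0471
chord mm 91.07207655100225 red bearing by chord -6.001664468742357 36.498335531257645
knob cw deg for red: -150.7 ; needle-green deg 95.9
shift [-0.0057  0.4943  0.0026] turn [ -0.1   0.2 -71.6]
```

servo_tool(commands=[-0.001,0.055,0,0,0,-8,0.055,-0.001,0.11,0,0,0,-16,0.055,-0.002,0.165,0,0,0,-24,0.055,-0.003,0.22,0,0,0,-32,0.055,-0.004,0.275,0,0,0,-40,0.055,-0.005,0.33,0,0,0,-48,0.055,-0.006,0.385,0,0,0,-56,0.055,-0.006,0.44,0,0,0,-64,0.055,-0.006,0.494,0,0,0,-72,0.055,-0.006,0.494,0,0,0,-72,0.055])

```text
time: 28.82
tool_pos: [0.5545, -0.2825, 0.2003]
ee_rot: [-3.136, -0.003, 1.573]
wrist_force: [-0.9, 0.5, 0.5]
width: 0.0547
finger_force: 0.0
```

servo_tool(commands=[0,0,0,0,0,0,0.05,0,0,0,0,0,0,0.05,0,0,0,0,0,0,0.05])

```text
time: 29.2
tool_pos: [0.5554, -0.2784, 0.2053]
ee_rot: [3.141, 0.0, 1.578]
wrist_force: [-0.3, 0.4, -0.0]
width: 0.05
finger_force: 0.0
```

Run:
```python
from nd import *
o=robot.get_obs(); print(o['time'],np.round(o['tool_pos'],4),np.round(o['ee_rot'],3),np.round(o['wrist_force'],1))
s=shot('wrist'); cv2.imwrite('pics/w8.png',s['img'])
for r in spotter.trace('weight',s): print('wt',round(r['conf'],2),r['box'])
for z in (.018,.056,.08): print(z,proj(s,[.5621,-.26,z]).round(1))
for n in ('elbow','gauge'):
  for r in spotter.trace(n,s): 
    ys,xs=np.nonzero(r['region']);print(n,round(r['conf'],2),r['box'],ray(s,xs.mean(),ys.mean(),.035).round(3))
t=shot('top')
for r in spotter.trace('pan',t):
    ys,xs=np.nonzero(r['region']); print('pan',round(r['conf'],2),np.round(ray(t,xs.mean(),ys.mean(),.062),4))
```

```text
29.2 [ 0.5554 -0.2784  0.2053] [3.141 0.    1.578] [-0.3  0.4 -0. ]
wt 0.65 [264.9, 154.8, 47.7, 51.2]
0.018 [285.  177.6]
0.056 [285.6 184.3]
0.08 [286.1 189.4]
elbow 0.59 [121.5, 27.6, 77.2, 83.0] [ 0.44  -0.161  0.035]
gauge 0.84 [238.4, 65.0, 112.4, 39.6] [ 0.571 -0.169  0.035]
pan 0.59 [0.614 0.243 0.062]
pan 0.44 [ 0.4979 -0.3664  0.062 ]
```

View pics/w8.png

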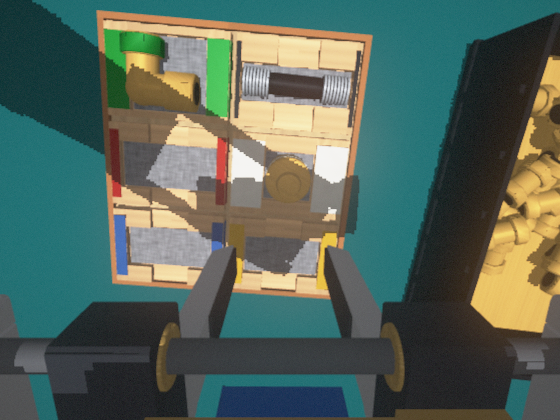

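The elbow lies in the green slot and the gauge in the black one. The weight stands in the white slot, its knob top at about (290,182). I've now used all 14 views, so I'll go by numbers from here.

Run:
```python
from nd import *
s=shot('wrist')
g=cv2.cvtColor(s['img'],cv2.COLOR_BGR2GRAY)[130:235,240:340]; g4=cv2.resize(g,None,fx=4,fy=4,interpolation=cv2.INTER_CUBIC)
for a,b,z,nm in ((9,17,.08,'knob'),(20,28,.05,'body')):
    c=cv2.HoughCircles(cv2.GaussianBlur(g4,(9,9),2),cv2.HOUGH_GRADIENT,1,20,param1=60,param2=18,minRadius=a*4,maxRadius=b*4)
    if c is not None:
        for x in c[0][:4]: p=(240+x[0]/4,130+x[1]/4); print(nm,np.round(p,1),x[2]/4,ray(s,*p,z).round(4))
print(ray(s,290,182,.08),ray(s,288.7,180.4,.045))
go(.5621,-.26,.15,np.pi/2)
```

```text
[ 0.56547017 -0.25432514  0.08      ] [ 0.56531789 -0.25918101  0.045     ]
shift [0.0195 0.0068 0.0549] turn [0.  0.  0.4]
```

```bash
cat > wt.py <<'E'
from nd import *
from scipy.optimize import least_squares
A=np.linspace(0,2*np.pi,48)
def wfit(s,base=.018,x0=(.564,-.257),visbase=None):
    b0=base+.007 if visbase is None else visbase
    def pts(q): return np.array([proj(s,[q[0]+r*np.cos(a),q[1]+r*np.sin(a),z]) for r,z in ((.022,b0),(.022,base+.038),(.011,base+.048),(.011,base+.062)) for a in A])
    for r in spotter.trace('weight',s)[:2]:
        l,t,w,h=r['box']
        if abs(ray(s,l+w/2,t+h/2,base+.03)[:2]-np.array(x0)).max()>.04: continue
        B=np.array([l,t,l+w,t+h])
        f=lambda q:np.r_[pts(q).min(0),pts(q).max(0)]-B
        o=least_squares(f,x0,x_scale=.01,diff_step=1e-3); print('weight',round(r['conf'],2),o.x.round(4),'res px',o.fun.round(1))
if __name__=='__main__':
    for n in ('wrist','top','side'): print(n); wfit(shot(n))
E
python3 wt.py
```

```text
wrist
weight 0.79 [ 0.5623 -0.2574] res px [-0.4 -0.9  0.4  0.9]
top
side
weight 0.76 [ 0.5639 -0.2619] res px [-2.   0.2  2.  -0.3]
```

servo_tool(commands=[0.02,0.0074,0.04,0,0,0,0.045,0.02,0.0074,0.08,0,0,0,0.045,0.02,0.0074,0.11,0,0,0,0.045,0.02,0.0074,0.125,0,0,0,0.045,0.02,0.0074,0.13,0,0,0,0.045,0.02,0.0074,0.13,0,0,0,0.045,0.02,0.0074,0.13,0,0,0,0.045])

```text
time: 30.72
tool_pos: [0.5636, -0.2602, 0.0764]
ee_rot: [3.139, 0.001, 1.577]
wrist_force: [0.4, 0.2, -0.2]
width: 0.0454
finger_force: 0.0
```

servo_tool(commands=[0.0015,-0.001,0.005,0,0,0,0.045,0.0015,-0.001,0.005,0,0,0,0.045,0.0015,-0.001,0.005,0,0,0,0.045,0.0015,-0.001,0.005,0,0,0,0.01,0.0015,-0.001,0.005,0,0,0,0.01,0.0015,-0.001,0.005,0,0,0,0.01,0.0015,-0.001,0.005,0,0,0,0.01,0.0015,-0.001,0.005,0,0,0,0.01])

```text
time: 31.72
tool_pos: [0.5621, -0.2581, 0.0699]
ee_rot: [3.14, 0.0, 1.577]
wrist_force: [2.3, -0.1, -1.2]
width: 0.0211
finger_force: 30.0
```

servo_tool(commands=[0,0,-0.01,0,0,0,0.01,0,0,-0.04,0,0,0,0.01,0,0,-0.08,0,0,0,0.01,0,0,-0.11,0,0,0,0.01,0.03,0.004,-0.12,0,0,0,0.01,0.08,0.01,-0.12,0,0,0,0.01,0.13,0.016,-0.12,0,0,0,0.01,0.18,0.02,-0.12,0,0,0,0.01,0.23,0.025,-0.12,0,0,0,0.01,0.28,0.03,-0.12,0,0,0,0.01])

```text
time: 32.98
tool_pos: [0.5888, 0.0235, 0.1888]
ee_rot: [-3.138, 0.0, 1.577]
wrist_force: [-0.1, -0.1, -5.1]
width: 0.0211
finger_force: 30.0
```

servo_tool(commands=[0.05,0.006,0,0,0,0,0.01,0.1,0.012,0,0,0,0,0.01,0.15,0.018,0,0,0,0,0.01,0.19,0.022,0,0,0,0,0.01,0.21,0.025,0,0,0,0,0.01,0.221,0.025,0,0,0,0,0.01,0.221,0.025,0,0,0,0,0.01,0.221,0.025,0,0,0,0,0.01])

```text
time: 33.98
tool_pos: [0.6136, 0.2416, 0.1899]
ee_rot: [-3.141, 0.001, 1.575]
wrist_force: [-0.5, -0.1, -5.1]
width: 0.0212
finger_force: 30.0
```

Run:
```python
from wt import *
o=robot.get_obs(); print(o['time'],np.round(o['tool_pos'],4),np.round(o['ee_rot'],3),np.round(o['wrist_force'],1),o['width'])
s=shot('wrist')
for r in spotter.trace('pan',s):
    ys,xs=np.nonzero(r['region']); print('pan',round(r['conf'],2),r['box'],np.round(ray(s,xs.mean(),ys.mean(),.062),3),[ray(s,*p,.062)[:2].round(3).tolist() for p in cv2.boxPoints(cv2.minAreaRect(np.column_stack([xs,ys]).astype(np.float32)))])
d=shot('side')
for r in spotter.trace('pan',d):
    ys,xs=np.nonzero(r['region']); print('pan',round(r['conf'],2),r['box'],np.round(ray(d,xs.mean(),ys.mean(),.062),3))
wfit(s,base=.118,x0=(.614,.243),visbase=.118)
```

```text
33.975 [0.6136 0.2416 0.1899] [-3.141e+00  1.000e-03  1.575e+00] [-0.5 -0.1 -5.1] 0.021159728140001735
pan 0.64 [194.7, 94.0, 192.7, 209.2] [0.619 0.265 0.062] [[0.521, 0.154], [0.549, 0.341], [0.706, 0.329], [0.706, 0.137]]
pan 0.76 [262.7, 148.3, 56.8, 31.7] [0.614 0.229 0.062]
weight 0.82 [0.6145 0.2345] res px [ 2.   3.4 -2.  -3. ]
```

Weight held (5.1 N) over the pan centre. Lowering.

servo_tool(commands=[0,0,0.02,0,0,0,0.01,0,0,0.045,0,0,0,0.01,0,0,0.06,0,0,0,0.01,0,0,0.068,0,0,0,0.01,0,0,0.072,0,0,0,0.01,0,0,0.073,0,0,0,0.01,0,0,0.074,0,0,0,0.01,0,0,0.075,0,0,0,0.01,0,0,0.076,0,0,0,0.01,0,0,0.077,0,0,0,0.01])

```text
time: 35.48
tool_pos: [0.6136, 0.2433, 0.113]
ee_rot: [3.141, -0.0, 1.577]
wrist_force: [-0.2, -0.3, -4.1]
width: 0.0209
finger_force: 30.0
```

servo_tool(commands=[0,0,0.001,0,0,0,0.01,0,0,0.002,0,0,0,0.01,0,0,0.003,0,0,0,0.01,0,0,0.0035,0,0,0,0.01,0,0,0.004,0,0,0,0.01,0,0,0.0045,0,0,0,0.01,0,0,0.0045,0,0,0,0.01,0,0,0.0045,0,0,0,0.01])

```text
time: 36.48
tool_pos: [0.6137, 0.2433, 0.1085]
ee_rot: [3.141, -0.0, 1.577]
wrist_force: [0.6, -0.6, -0.9]
width: 0.0212
finger_force: 30.0
```

servo_tool(commands=[0,0,0.0005,0,0,0,0.01,0,0,0.0008,0,0,0,0.01,0,0,0.0008,0,0,0,0.01,0,0,0.0008,0,0,0,0.03,0,0,0.0008,0,0,0,0.045,0,0,0.0008,0,0,0,0.045,0,0,0.0008,0,0,0,0.045,0,0,-0.02,0,0,0,0.045,0,0,-0.06,0,0,0,0.045,0,0,-0.1,0,0,0,0.045])

```text
time: 37.72
tool_pos: [0.6132, 0.2432, 0.2089]
ee_rot: [-3.141, 0.0, 1.577]
wrist_force: [0.3, -0.5, 0.4]
width: 0.045
finger_force: 0.0
```

servo_tool(commands=[0,0,0,0,0,0,0.045,0,0,0,0,0,0,0.045,0,0,0,0,0,0,0.045,0,0,0,0,0,0,0.045,0,0,0,0,0,0,0.045,0,0,0,0,0,0,0.045,0,0,0,0,0,0,0.045,0,0,0,0,0,0,0.045,0,0,0,0,0,0,0.045,0,0,0,0,0,0,0.045])

```text
time: 38.98
tool_pos: [0.6135, 0.2432, 0.2083]
ee_rot: [3.141, -0.0, 1.577]
wrist_force: [-0.5, 0.3, 0.2]
width: 0.0452
finger_force: 0.0
```

servo_tool(commands=[0,0,0,0,0,0,0.045,0,0,0,0,0,0,0.045,0,0,0,0,0,0,0.045,0,0,0,0,0,0,0.045,0,0,0,0,0,0,0.045,0,0,0,0,0,0,0.045,0,0,0,0,0,0,0.045,0,0,0,0,0,0,0.045,0,0,0,0,0,0,0.045,0,0,0,0,0,0,0.045])

```text
time: 40.22
tool_pos: [0.6135, 0.2432, 0.2083]
ee_rot: [3.142, -0.0, 1.577]
wrist_force: [0.7, 0.5, 0.7]
width: 0.0451
finger_force: 0.0
```

Run:
```python
from wt import *
o=robot.get_obs(); print(o['time'],np.round(o['tool_pos'],4),np.round(o['ee_rot'],3),np.round(o['wrist_force'],1),o['width'])
s=shot('wrist'); wfit(s,base=.056,x0=(.6137,.2433),visbase=.058)
try: meas(s)
except Exception as e: print(e)
t=shot('top')
try: meas(t)
except Exception as e: print(e)
# colour near green in dial
hsv=cv2.cvtColor(s['img'],cv2.COLOR_BGR2HSV)
for n,m in (('red',((hsv[...,0]<10)|(hsv[...,0]>170))&(hsv[...,1]>90)),('grn',(hsv[...,0]>45)&(hsv[...,0]<80)&(hsv[...,1]>80))):
    k,l,st,ce=cv2.connectedComponentsWithStats(m.astype(np.uint8))
    for i in range(1,k):
        if st[i,4]>20: print(n,st[i,4],ce[i].round(1),ray(s,*ce[i],.055)[:2].round(3))
```

```text
40.225 [0.6135 0.2432 0.2083] [ 3.142 -0.     1.577] [0.7 0.5 0.7] 0.045148279546254555
weight 0.63 [0.6141 0.2455] res px [ 1.3  0.1 -1.3 -0.2]
ringC [0.4567 0.2779] ringR 0.0593 lineC [0.4568 0.2788] n 231 49 29
needle -6.23 tip r 0.0486 red 128.65 r 0.0452 green -4.68 r 0.0515
chord mm 88.79781652887137 red bearing by chord 132.32718752180446 174.82718752180446
knob cw deg for red: -539.5 ; needle-green deg -1.5
ringC [0.454  0.2797] ringR 0.0606 lineC [0.4456 0.3144] n 127 0 0
needle -166.33 tip r 0.0469 red nan r nan green nan r nan
chord mm nan red bearing by chord nan nan
knob cw deg for red: nan ; needle-green deg nan
red 54 [ 78.1 126.1] [0.429 0.314]
grn 32 [168.5 169.3] [0.509 0.275]
grn 465 [459.9 268.2] [0.802 0.174]nd.py:21: RuntimeWarning: Mean of empty slice.
  rm,gm=W[red].mean(0),W[grn].mean(0)
  ret = um.true_divide(
```

Proof confirmed: the green mark came to the needle (with the mark partly covered). The weight was free for over 3 s. I'll regrip it.

servo_tool(commands=[0,0,0.04,0,0,0,0.045,0,0,0.075,0,0,0,0.045,0,0,0.092,0,0,0,0.045,0,0,0.098,0,0,0,0.045,0,0,0.1,0,0,0,0.045,0,0,0.1,0,0,0,0.045,0,0,0.1,0,0,0,0.045])

```text
time: 41.25
tool_pos: [0.6142, 0.2434, 0.1097]
ee_rot: [3.139, -0.001, 1.577]
wrist_force: [-0.1, 0.1, 0.7]
width: 0.045
finger_force: 0.0
```

servo_tool(commands=[0,0,0,0,0,0,0.03,0,0,0,0,0,0,0.01,0,0,0,0,0,0,0.01,0,0,0,0,0,0,0.01,0,0,0,0,0,0,0.01])

```text
time: 41.88
tool_pos: [0.6138, 0.2433, 0.1084]
ee_rot: [3.141, -0.0, 1.577]
wrist_force: [0.7, 0.6, -0.2]
width: 0.0212
finger_force: 30.0
```

servo_tool(commands=[0,0,-0.01,0,0,0,0.01,0,0,-0.03,0,0,0,0.01,0,0,-0.06,0,0,0,0.01,0,0,-0.08,0,0,0,0.01,-0.03,-0.004,-0.08,0,0,0,0.01,-0.08,-0.01,-0.08,0,0,0,0.01,-0.13,-0.016,-0.08,0,0,0,0.01,-0.18,-0.02,-0.08,0,0,0,0.01,-0.23,-0.025,-0.08,0,0,0,0.01,-0.28,-0.03,-0.08,0,0,0,0.01])

```text
time: 43.12
tool_pos: [0.5848, -0.0384, 0.1894]
ee_rot: [3.141, -0.0, 1.577]
wrist_force: [0.1, -0.1, -4.7]
width: 0.0214
finger_force: 30.0
```

servo_tool(commands=[-0.05,-0.006,0,0,0,0,0.01,-0.1,-0.012,0,0,0,0,0.01,-0.15,-0.018,0,0,0,0,0.01,-0.19,-0.022,0,0,0,0,0.01,-0.21,-0.025,0,0,0,0,0.01,-0.222,-0.025,0,0,0,0,0.01,-0.222,-0.025,0,0,0,0,0.01,-0.222,-0.025,0,0,0,0,0.01,-0.222,-0.025,0,0,0,0,0.01])

```text
time: 44.25
tool_pos: [0.562, -0.2578, 0.1883]
ee_rot: [3.142, -0.001, 1.579]
wrist_force: [-0.5, -0.1, -4.6]
width: 0.021
finger_force: 30.0
```

servo_tool(commands=[-0.001,0,0.04,0,0,0,0.01,-0.001,0,0.075,0,0,0,0.01,-0.001,0,0.095,0,0,0,0.01,-0.001,0,0.106,0,0,0,0.01,-0.001,0,0.111,0,0,0,0.01,-0.001,0,0.114,0,0,0,0.01,-0.001,0,0.116,0,0,0,0.01,-0.001,0,0.117,0,0,0,0.01,-0.001,0,0.117,0,0,0,0.01,-0.001,0,0.117,0,0,0,0.01])

```text
time: 45.5
tool_pos: [0.5618, -0.2602, 0.0715]
ee_rot: [3.141, 0.0, 1.577]
wrist_force: [0.6, -0.2, -5.6]
width: 0.021
finger_force: 30.0
```

servo_tool(commands=[0,0,0.0007,0,0,0,0.01,0,0,0.0014,0,0,0,0.01,0,0,0.0018,0,0,0,0.01,0,0,0.0018,0,0,0,0.01,0,0,0.0018,0,0,0,0.01])

```text
time: 46.12
tool_pos: [0.562, -0.2601, 0.0705]
ee_rot: [3.14, 0.0, 1.577]
wrist_force: [-1.9, 2.2, 3.1]
width: 0.0213
finger_force: 30.0
```

The weight is on the floor of its slot. I'll release it and retreat to check everything.

servo_tool(commands=[0,0,0,0,0,0,0.03,0,0,0,0,0,0,0.045,0,0,0,0,0,0,0.045,0,0,-0.02,0,0,0,0.045,0,0,-0.06,0,0,0,0.045,0,0,-0.11,0,0,0,0.045,0,0,-0.15,0,0,0,0.045,0.0,0,-0.18,0,0,0,0.045,0,0,-0.18,0,0,0,0.045,0,0,-0.18,0,0,0,0.045])

```text
time: 47.38
tool_pos: [0.5614, -0.2599, 0.2486]
ee_rot: [-3.141, -0.001, 1.577]
wrist_force: [-0.4, 0.1, 1.1]
width: 0.0455
finger_force: 0.0
```

Run:
```python
from wt import *
o=robot.get_obs(); print(o['time'],np.round(o['tool_pos'],4),np.round(o['ee_rot'],3),np.round(o['wrist_force'],1))
s=shot('wrist'); wfit(s)
for n in ('elbow','gauge'):
  for r in spotter.trace(n,s)[:2]:
    ys,xs=np.nonzero(r['region']);print(n,round(r['conf'],2),r['box'],ray(s,xs.mean(),ys.mean(),.035).round(3))
go(.40,.13,.25,np.pi/2)
```

```text
47.375 [ 0.5614 -0.2599  0.2486] [-3.141e+00 -1.000e-03  1.577e+00] [-0.4  0.1  1.1]
weight 0.86 [ 0.5619 -0.2586] res px [-1.4 -1.7  1.4  1.7]
elbow 0.57 [135.3, 67.6, 68.2, 63.2] [ 0.439 -0.166  0.035]
gauge 0.95 [240.2, 86.8, 96.7, 35.5] [ 0.57  -0.169  0.035]
shift [ 0.3908 -0.1586 -0.0014] turn [-0.2 -0.1  0.4]
```

servo_tool(commands=[0.05,-0.02,0,0,0,0,0.045,0.1,-0.04,0,0,0,0,0.045,0.15,-0.06,0,0,0,0,0.045,0.2,-0.08,0,0,0,0,0.045,0.25,-0.1,0,0,0,0,0.045,0.3,-0.12,0,0,0,0,0.045,0.35,-0.14,0,0,0,0,0.045,0.39,-0.16,0,0,0,0,0.045,0.39,-0.16,0,0,0,0,0.045,0.39,-0.16,0,0,0,0,0.045])

```text
time: 48.82
tool_pos: [0.3992, 0.1285, 0.2489]
ee_rot: [-3.141, 0.001, 1.577]
wrist_force: [0.2, 0.3, 0.1]
width: 0.045
finger_force: 0.0
```

servo_tool(commands=[0,0,0,0,0,0,0.045,0,0,0,0,0,0,0.045,0,0,0,0,0,0,0.045])

```text
time: 49.2
tool_pos: [0.3995, 0.1283, 0.2493]
ee_rot: [-3.141, -0.0, 1.576]
wrist_force: [0.3, 0.3, 0.1]
width: 0.0447
finger_force: 0.0
```

Run:
```python
from wt import *
o=robot.get_obs(); print(o['time'],np.round(o['tool_pos'],4),np.round(o['ee_rot'],3))
s=shot('wrist'); meas(s)
for c in ('top','side'):
    t=shot(c); wfit(t)
    for n in ('elbow','gauge','tape'):
      for r in spotter.trace(n,t)[:3]:
        ys,xs=np.nonzero(r['region']);print(c,n,round(r['conf'],2),ray(t,xs.mean(),ys.mean(),.03).round(3))
```

```text
49.2 [0.3995 0.1283 0.2493] [-3.141 -0.     1.576]
ringC [0.4569 0.2785] ringR 0.0607 lineC [0.4578 0.2793] n 7 15 42
needle -50.34 tip r 0.0021 red -9.12 r 0.0486 green -142.09 r 0.0507
chord mm 91.05143351858784 red bearing by chord -6.3398050217708555 36.16019497822914
knob cw deg for red: -164.9 ; needle-green deg 91.7
weight 0.75 [ 0.555  -0.2585] res px [ 2.2 -0.1 -2.1  0.1]
top elbow 0.69 [0.788 0.136 0.03 ]
top elbow 0.61 [ 0.437 -0.165  0.03 ]
top elbow 0.61 [ 0.428 -0.335  0.03 ]
top gauge 0.89 [ 0.569 -0.167  0.03 ]
top gauge 0.69 [0.287 0.291 0.03 ]
top gauge 0.66 [ 0.55  -0.344  0.03 ]
top tape 0.87 [ 0.38  -0.537  0.03 ]
weight 0.82 [ 0.5591 -0.2694] res px [-1.7 -1.1  1.7  0.9]
side elbow 0.74 [ 0.439 -0.163  0.03 ]
side elbow 0.7 [0.784 0.106 0.03 ]
side elbow 0.66 [0.535 0.021 0.03 ]
side gauge 0.71 [ 0.565 -0.171  0.03 ]
side gauge 0.61 [0.25  0.256 0.03 ]
side tape 0.72 [ 0.381 -0.549  0.03 ]
side tape 0.72 [ 0.55  -0.367  0.03 ]
```

```bash
sed -i 's/Vv<70/Vv<np.median(Vv[r<.05])*.66/; s/S>100)&(r/S>60)\&(r/' nd.py
python3 - <<'E'
from wt import *
s=shot('wrist'); meas(s)
W=lambda a,r:np.array([.4565+r*np.cos(a),.2778+r*np.sin(a),.055])
for r in (.043,.046,.051): # angular profile: gray, redness
    row=[]
    for d in np.arange(-14,3,1):
        u,v=proj(s,W(np.radians(d),r)); p=cv2.getRectSubPix(s['img'],(1,1),(float(u),float(v)))[0,0].astype(int); row.append((int(d),int(p.max()),int(p[2]-p[1])))
    print(r,row)
E
```

```text
ringC [0.4569 0.2785] ringR 0.0607 lineC [0.4567 0.2769] n 305 37 41
needle -6.27 tip r 0.0455 red -5.7 r 0.0477 green -143.55 r 0.0483
chord mm 89.62821949665116 red bearing by chord -5.748237718749337 36.75176228125066
knob cw deg for red: -2.3 ; needle-green deg 137.3
0.043 [(-14, 149, 1), (-13, 149, 0), (-12, 148, 2), (-11, 142, 9), (-10, 122, 19), (-9, 87, 13), (-8, 74, 3), (-7, 76, 6), (-6, 90, 19), (-5, 116, 32), (-4, 138, 18), (-3, 147, 5), (-2, 149, 2), (-1, 149, 0), (0, 149, -1), (1, 149, -1), (2, 150, 1)]
0.046 [(-14, 151, 2), (-13, 150, 0), (-12, 150, 1), (-11, 146, 6), (-10, 130, 17), (-9, 100, 22), (-8, 77, 8), (-7, 82, 12), (-6, 98, 29), (-5, 125, 33), (-4, 141, 17), (-3, 147, 4), (-2, 149, 1), (-1, 149, 1), (0, 150, 1), (1, 150, 1), (2, 151, 2)]
0.051 [(-14, 151, -1), (-13, 151, 0), (-12, 150, 0), (-11, 148, 2), (-10, 141, 10), (-9, 127, 29), (-8, 120, 48), (-7, 120, 49), (-6, 121, 47), (-5, 125, 39), (-4, 136, 13), (-3, 149, -2), (-2, 150, -2), (-1, 149, -1), (0, 148, -1), (1, 146, -1), (2, 146, 0)]
```

The needle sits within about 0.5° of the red mark's centre. The pan is empty, everything is placed and the tape is unmoved. Handing in.

```bash
python3 -c "
from bench import close_job
print(close_job())"
```

```text
the job is handed in; nothing more can be done
None
```

I put the gauge and elbow in their slots, zeroed the scale (needle within about 0.5° of the red mark), proved it with the check weight on the pan and returned the weight to its slot; the tape roll was not touched and the job is handed in at about 49 s, with no verdict shown.

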